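# Build the dosing tower on the grinder's catch tray

### The job

Get the grinder ready for the next shot by building the dosing tower on its pulled-out catch tray, in this order from the bottom: the wooden riser block centred on the tray's round pad, the handleless steel cup centred on the riser, the aluminium ring skirt-down over the cup's mouth, and the tamper base-down in the ring. Let each piece stand upright by itself before you bring the next, and leave the finished tower standing fully seated. Leave the white espresso cup, the brush and the clear canister where they are.

Things in the scene. Friction and masses are not known exactly. Their poses are not given: they have to be found in the camera images.
- riser_center (a point): centre (half-way up) of the riser, a loose dark-wood solid round block 60 mm in diameter and 32 mm high, flat top and bottom, standing on the worktop; z axis up
- dosing_cup_center (a point): centre (half-way up) of the dosing cup, a loose plain straight steel cup without handle, 52 mm outer diameter, 52 mm high, wall 3 mm, floor 4 mm, standing mouth up; z axis up
- dosing_ring_center (a point): centre (half-way up) of the dosing ring, a loose aluminium ring 63 mm outer diameter, 28 mm high, lying skirt down as it must be used. Its lower 12 mm is a thin skirt, 58 mm inside, that slips over the cup's mouth until the thick upper part (16 mm high, bore 45 mm) rests on the cup's rim; z axis up
- tamper_center (a point): centre (half-way up) of the tamper, loose, steel, standing upright on its base, 78 mm high: base disc 39 mm in diameter and 14 mm high, above it a collar 54 mm in diameter and 6 mm thick, above that a straight round handle 28 mm in diameter from 20 to 78 mm up, to be gripped. In the ring the base hangs in the bore and the collar rests on the ring's top; z axis up
- tray_pad (a point): centre of the top of the round grey rubber pad (76 mm diameter) on the black catch tray, 10 mm above the worktop; tray floor 8 mm, edge lip 14 mm. The tray is fixed, pulled out of the front of the fixed matte grey grinder (150 mm wide, 247 mm high); from the pad's centre the lips are 58 mm to the sides and 60 mm to the front; x axis points to the grinder, which begins 105 mm away
- espresso_cup: bystander: white ceramic espresso cup with a handle on its own +y side, 64 mm across the rim, 55 mm high, loose; origin at the centre of its underside; to be left alone
- brush: bystander: wooden-handled bristle brush lying with bristles up, about 150 mm long along its x (handle towards -x), 30 mm wide and high, loose; origin at the middle of its length, on the underside; to be left alone
- canister: bystander: clear acrylic canister with steel lid, 96 mm in diameter, 150 mm high, loose; origin at the centre of its underside; to be left alone
There are look-alikes about, which are no part of the job. Of the things that look like the part that bears riser_center, the middle-sized one is meant.

How it is judged (in metres and radians):
On the way, in this order (a step that is already met when the one before it is completed fails the run):
1. the riser stands on the pad of the catch tray, let go (horizontal distance between riser_center and tray_pad below 0.012 m and z of riser_center in the frame of tray_pad between 0.011 and 0.021 m and angle between riser_center's own z axis and vertical below 0.1 rad and contact force between riser and the fingers below 0.1 N and linear speed of riser below 0.02 m/s and angular speed of riser below 0.2 rad/s), for 0.2 s.
2. the dosing cup stands on the riser, let go (all of step 1 and horizontal distance between dosing_cup_center and riser_center below 0.01 m and z of dosing_cup_center in the frame of riser_center between 0.037 and 0.047 m and angle between dosing_cup_center's own z axis and vertical below 0.1 rad and contact force between dosing_cup and the fingers below 0.1 N and linear speed of dosing_cup below 0.02 m/s and angular speed of dosing_cup below 0.2 rad/s), for 0.2 s.
3. the ring is seated over the cup's mouth, let go (all of step 2 and horizontal distance between dosing_ring_center and dosing_cup_center below 0.006 m and z of dosing_ring_center in the frame of dosing_cup_center between 0.024 and 0.032 m and angle between dosing_ring_center's own z axis and vertical below 0.1 rad and contact force between dosing_ring and the fingers below 0.1 N and linear speed of dosing_ring below 0.02 m/s and angular speed of dosing_ring below 0.2 rad/s), for 0.2 s.
4. the tamper is seated in the ring, let go (all of step 3 and horizontal distance between tamper_center and dosing_ring_center below 0.006 m and z of tamper_center in the frame of dosing_ring_center between 0.035 and 0.043 m and angle between tamper_center's own z axis and vertical below 0.1 rad and contact force between tamper and the fingers below 0.1 N and linear speed of tamper below 0.02 m/s and angular speed of tamper below 0.2 rad/s), for 0.2 s.
At the end, for the whole second after the job is handed in: The riser stands on the tray's pad within 12 mm of its centre, the cup on the riser within 10 mm, the ring seated over the cup's mouth within 6 mm and the tamper seated in the ring within 6 mm (heights right to 4 or 5 mm), all upright within 0.1 rad, released and at rest (all of step 4); the robot touches nothing.
It fails at once if the espresso cup is moved by more than 25 mm or tipped (distance of espresso_cup from where it was at the start of the episode above 0.025 m or angle between espresso_cup's own z axis and vertical above 0.3 rad).
It fails at once if the brush is moved by more than 25 mm or tipped (distance of brush from where it was at the start of the episode above 0.025 m or angle between brush's own z axis and vertical above 0.3 rad).
It fails at once if the canister is moved by more than 25 mm or tipped (distance of canister from where it was at the start of the episode above 0.025 m or angle between canister's own z axis and vertical above 0.3 rad).
It also fails if it takes over 139 s, if anything falls off the work surface, if the arm or the gripper's body presses on something with over 40 N, if the wrist force passes 120 N, or if a joint passes its speed limit or range.

### The arm

A 6-joint arm with a two-finger parallel gripper is mounted at the origin on the work surface. World frame = base frame: x ahead of the robot, y to its left, z up, the work surface at z = 0. Lengths are in mm, angles in rad, forces in N, time in s.
With the tool pointing down it reaches from about 250 to 800 mm from the base axis. Payload 3.9 kg.
Tool frame: the origin (TCP) lies on the centre line of the jaws, within the pads' length; the fingertips stand 11 mm ahead of it and the grasp point (between the pads) lies 8 mm behind it; z points along the fingers, y is the direction in which the jaws open and shut (so a half turn about z gives the same grasp; the last joint's range is limited). The gripper opens to 85 mm and grips with 20 to 120 N. Pads are 22 mm wide; open, the fingers measure 114 mm over their backs; the gripper's body (76 mm by 85 mm) begins 54 mm behind the grasp point. The pads swing forward as they close: fully open they stand 13 mm farther back than shut.
Start: joints at [-1.288, 0.26, -0.138, 1.173, 0, 1.571], TCP at [146.494, -504.137, 216.604] pointing down, gripper open.
Joint ranges: [-2.78, 2.78], [-0.83, 1.72], [-1.28, 1.37], [-1.9, 2.12], [-1.57, 1.48], [-3.14, 3.14]. Speed limits (rad/s): [2.57, 2.57, 3.14, 3.14, 3.14, 3.14].

### API

Orientations are given as a unit quaternion [x, y, z, w].
In Python, from workcell import get_obs, grab_frame, close_job, search_frame, masks_of, place_of gives the robot as it stands.
- The arm moves only by the shell command python3 -m inch 'ROWS' [FORCE]. ROWS is JSON, a list of rows, each an object of numbers: "rx", "ry", "rz": the turn, a rotation vector about the tool's x, y, z in rad; "tx", "ty", "tz": the shift along the tool's x, y, z in mm; "jaw": the closure in counts, from 0 (fully open) to 255 (shut). A call has 1 to 12 rows; each row shifts and turns the commanded pose from where the row before left it, along the tool's axes as they then stand; what a row does not reach is not made up. A row lasts 1/12 s, in which the tool goes at most 41.7 mm and 7.16 degrees, less where a joint would pass 70% of its speed; a pose out of reach is approached as far as the arm can. A call is refused whole if a number of a shift passes 41.7 or a number of a turn 0.125, either way. A call with a gripper value outside its range is refused whole. The fingers move at their own pace and stop on an object; FORCE is the grip in N (left out, the last holds). Time passes only in rows, so rows that do not move let the fingers close. It gives the time, the measured TCP pose, the force and the opening at its end, in the units of the state.
- get_obs(): the state, without advancing time (a new reading comes with each control period).
- grab_frame(name): name is "scene" or "top"; returns a dict with "image" (384x512x3 uint8, red, green, blue), "camera_matrix" (3x3 intrinsics, pixels), "extrinsics" (4x4, takes a point from camera to world coordinates). Camera axes: x right, y down, z forward; pixel columns grow to the right and rows downward; lengths in mm; the calibration is good to about 2 mm. A picture is of the moment at which its call begins. There is no depth.
- close_job(): hands the job in, once; it reports no verdict.
Trained networks look in the newest picture that a camera, given by its name, has taken for a name from the list of things; names that differ only in an ending like _2 or _b are one class to them, and where a whole thing is asked for, a point or a joint stands for the part that bears it (a point fixed in the world has none). Each returns a list of dicts, best first, with "score" (0 to 1); they miss things now and then, are a little off and sometimes report something else, mostly with a low value. They report only what shows in the picture. A call takes as long as a camera call. They do not tell look-alikes from the thing itself.
- search_frame(camera, thing): "xyz" ([x, y, z] in mm, in world coordinates, good to about 4 mm: the middle of the surface that is visible of it).
- masks_of(camera, thing): "region" (384x512 bool, what is visible of it).
- place_of(camera, thing): "xyz" ([x, y, z] in mm, in world coordinates, good to about 4 mm: a listed point, or the origin of a listed thing).
The state is a dict: "t": time; "q": joint angles; "joint_vel": joint speeds; "tau": joint torques, N m; "tcp_pos": TCP position; "orientation": TCP orientation; "contact_force": force on the tool from outside, world axes, zero at the start; "wrist_torque": the same for the moment, N m; "finger_gap": finger opening in mm.
Only numpy, scipy, OpenCV 4.12 (cv2) and the standard library are available. Lean on these libraries where they do the work, as an engineer would, in place of code of your own. Each camera call takes 0.05 s, during which the arm holds its last target.

## Working session

There is one attempt and no reset: what is moved stays moved. The work goes in short steps, Python scripts to look and compute and a shell command to move; the robot and the scene stay as the last step left them, time stands still between calls to the robot, and variables do not carry over. Pictures are saved under pics/ and viewed, and the job is handed in when it is done.

```bash
mkdir -p pics; ls; cat > h.py <<'E'
from workcell import *
import numpy as np, cv2
def snap(cam,fn):
    f=grab_frame(cam); cv2.imwrite('pics/'+fn,cv2.cvtColor(f['image'],cv2.COLOR_RGB2BGR)); return f
def ray(f,u,v):
    K=np.array(f['camera_matrix']);T=np.array(f['extrinsics'])
    d=T[:3,:3]@np.linalg.solve(K,[u,v,1.]); return T[:3,3],d
def at_z(f,u,v,z):
    o,d=ray(f,u,v); return o+d*(z-o[2])/d[2]
def proj(f,p):
    K=np.array(f['camera_matrix']);T=np.linalg.inv(np.array(f['extrinsics']))
    c=T[:3,:3]@np.array(p,float)+T[:3,3]; u=K@c; return u[:2]/u[2]
E
python3 - <<'E'
from h import *
np.set_printoptions(precision=1,suppress=True)
for c in ['scene','top']:
    f=snap(c,c+'0.png'); print(c,np.array(f['extrinsics']),np.array(f['camera_matrix']))
    for t in ['riser_center','dosing_cup_center','dosing_ring_center','tamper_center','tray_pad','espresso_cup','brush','canister']:
        for r in place_of(c,t): print(t,round(r['score'],2),np.array(r['xyz']),proj(f,r['xyz']))
print(get_obs())
E
```

```text
pics
scene [[   0.6    0.5   -0.6 1250.3]
 [   0.8   -0.3    0.5 -535.7]
 [   0.    -0.8   -0.6  750.1]
 [   0.     0.     0.     1. ]] [[385.    0.  255.5]
 [  0.  385.  192. ]
 [  0.    0.    1. ]]
riser_center 0.89 [ 456.2 -289.5   17.3] [161.8 217.2]
riser_center 0.8 [ 335.1 -267.    26.1] [151.7 189.4]
riser_center 0.49 [ 447.7 -388.3    6.2] [126.9 232.1]
dosing_cup_center 0.75 [448.1 110.7  13.2] [274.7 171.3]
dosing_ring_center 0.78 [453.7 110.7  14.5] [275.8 171.8]
tamper_center 0.44 [579.6 -11.9  39.1] [268.5 199.9]
tray_pad 0.78 [ 592.9 -217.6   10. ] [208.5 238.2]
espresso_cup 0.78 [438.7 259.5   0.8] [307.1 159.3]
brush 0.6 [588.4 204.5  -3. ] [324.4 187.6]
brush 0.4 [438.1 257.8  -2.3] [306.5 160.1]
canister 0.58 [716.2 166.   -0.4] [344.5 213.9]
top [[  0.   -1.    0.2 400.6]
 [ -1.   -0.    0.  -62.4]
 [  0.   -0.2  -1.  806.4]
 [  0.    0.    0.    1. ]] [[347.1   0.  248.1]
 [  0.  347.1 187. ]
 [  0.    0.    1. ]]
riser_center 0.89 [ 450.  -384.6    8.9] [389.  229.7]
riser_center 0.84 [ 336.3 -270.5   24.9] [343.1 281.4]
riser_center 0.67 [ 452.1 -290.5   13.1] [
[... 163 characters left out ...]
  10.6] [169.9 227. ]
tamper_center 0.65 [579.3 -12.5  38.9] [226.4 170.4]
tray_pad 0.56 [ 597.1 -215.1   12.2] [313.4 166.2]
tray_pad 0.29 [577.9 -13.1  39.6] [226.7 170.9]
espresso_cup 0.7 [433.4 259.9   2.1] [107.7 235.1]
brush 0.64 [589.7 207.9   0.4] [135.  169.2]
canister 0.82 [720.4 165.9  -5. ] [156.2 118.2]
{'t': 0.9, 'q': array([-1.3,  0.3, -0.1,  1.2, -0. ,  1.6]), 'joint_vel': array([-0., -0., -0.,  0.,  0.,  0.]), 'tau': array([ -0. , -40.6,  25.4,   0. ,   0. ,  -0. ]), 'tcp_pos': array([ 146.5, -504.1,  216.6]), 'orientation': array([ 1. ,  0.1, -0. ,  0. ]), 'contact_force': array([-0. ,  0.2,  0.1]), 'wrist_torque': array([-0.1,  0.1,  0. ]), 'finger_gap': 85.37676351646552}
```

View pics/scene0.png

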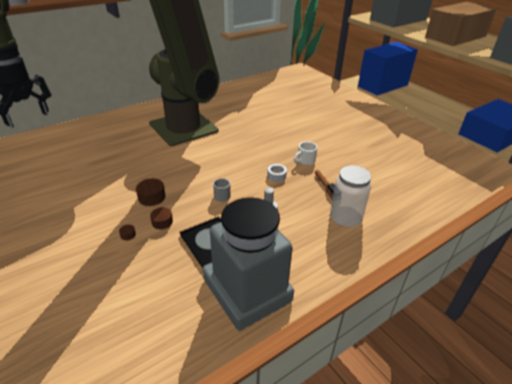

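View pics/top0.png

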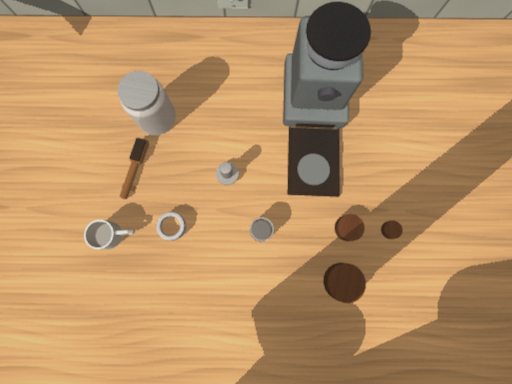

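```bash
python3 - <<'E'
import cv2
i=cv2.imread('pics/top0.png')[200:310,300:430]; cv2.imwrite('pics/crop.png',cv2.resize(i,None,fx=5,fy=5,interpolation=2))
E
```

```text
(no output)
```

View pics/crop.png

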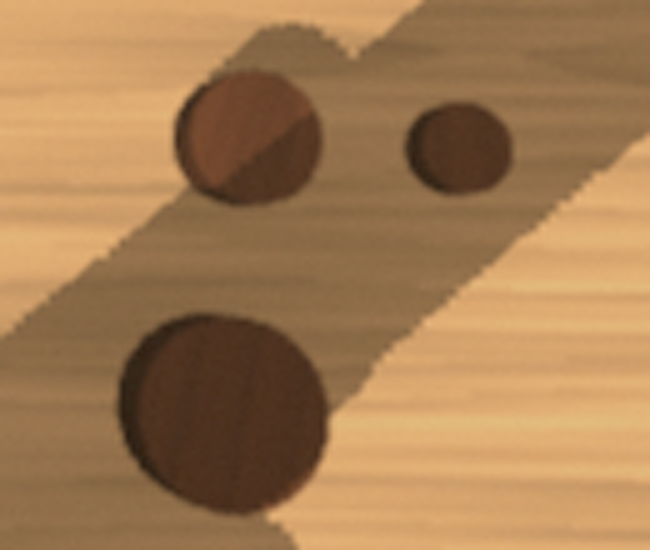

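Three dark round blocks show in the top view: (349,228), (392,230) and (345,283). The crop gives diameters of about 29, 21 and 41 px, so (349,228) is the middle-sized one. At about 60 mm across it also fits the description. Next I refine the positions by fitting silhouettes.

```bash
cat >> h.py <<'E'
from scipy.optimize import minimize
# parts: list of (z0,z1,diam) from underside
SH={'riser_center':[(0,32,60)],'dosing_cup_center':[(0,52,52)],'dosing_ring_center':[(0,28,63)],
'tamper_center':[(0,14,39),(14,20,54),(20,78,28)],'tray_pad':[(0,0,76)]}
S=4
def sil(f,shape,x,y,z):
    m=np.zeros((384*S,512*S),np.uint8); a=np.linspace(0,2*np.pi,48,endpoint=False)
    for z0,z1,d in shape:
        P=[proj(f,(x+d/2*np.cos(t),y+d/2*np.sin(t),z+zz)) for zz in (z0,z1) for t in a]
        h=cv2.convexHull(np.array([(p+.5)*S for p in P],np.float32)).astype(np.int32)
        cv2.fillConvexPoly(m,h,1)
    return cv2.resize(m.astype(np.float32),(512,384),interpolation=cv2.INTER_AREA)
def fit(f,mask,shape,x,y,z):
    mk=cv2.morphologyEx(mask.astype(np.uint8),cv2.MORPH_CLOSE,np.ones((3,3),np.uint8))
    c,_=cv2.findContours(mk,cv2.RETR_EXTERNAL,cv2.CHAIN_APPROX_NONE)
    m=np.zeros_like(mk); cv2.drawContours(m,[max(c,key=cv2.contourArea)],-1,1,-1); m=m.astype(np.float32)
    def cost(p):
        s=sil(f,shape,p[0],p[1],z); return 1-np.minimum(s,m).sum()/np.maximum(s,m).sum()
    r=minimize(cost,[x,y],method='Nelder-Mead',options=dict(initial_simplex=[[x,y],[x+8,y],[x,y+8]],xatol=.2,fatol=1e-3,maxiter=60))
    return r.x,1-r.fun
def locate(cams,thing,near,z,maxd=60):
    out=[]
    for c in cams:
        f=grab_frame(c)
        best=None
        for r in masks_of(c,thing):
            v,u=np.nonzero(r['region'])
            if len(u)<20: continue
            pu=proj(f,(near[0],near[1],z+10)); d=np.hypot(u.mean()-pu[0],v.mean()-pu[1])
            if d<15 and (best is None or r['score']>best[1]): best=(r['region'],r['score'])
        if best is None: print(c,thing,'none'); continue
        x,i=fit(f,best[0],SH[thing],near[0],near[1],z); print(c,thing,x.round(1),'iou',round(float(i),3),round(best[1],2)); out.append(x)
    return out
E
python3 - <<'E'
from h import *
for t,n,z in [('riser_center',(452,-290),0),('dosing_cup_center',(451,-92),0),('dosing_ring_center',(452,113),0),('tamper_center',(579,-12),0),('tray_pad',(595,-216),10)]:
    locate(['top','scene'],t,n,z)
o=get_obs();print(o['orientation'],o['tcp_pos'])
E
```

```text
top riser_center [ 454.7 -291.6] iou 0.959 0.59
scene riser_center [ 454.8 -290.1] iou 0.944 0.75
top dosing_cup_center [449.1 -91.8] iou 0.924 0.83
scene dosing_cup_center [446.3 -89.7] iou 0.955 0.72
top dosing_ring_center [455.4 111.8] iou 0.959 0.78
scene dosing_ring_center [453.2 114.4] iou 0.875 0.51
top tamper_center [579.5 -13. ] iou 0.885 0.69
scene tamper_center [546.8  14.3] iou 0.318 0.47
top tray_pad [ 569.3 -198.2] iou 0.236 0.95
scene tray_pad [ 565.1 -239. ] iou 0.459 0.81
[ 9.90021226e-01  1.40918319e-01 -3.38159171e-06 -4.41786942e-06] [ 146.486137   -504.14059365  216.6051183 ]
```

```bash
python3 - <<'E'
from h import *
for c,(u0,v0) in [('top',(314,169)),('scene',(207,238))]:
    f=grab_frame(c); im=f['image']; ref=im[v0-2:v0+3,u0-2:u0+3].reshape(-1,3).mean(0)
    print(c,ref,proj(f,(595,-216,10)))
    m=(np.abs(im.astype(float)-ref).max(2)<22).astype(np.uint8)
    n,l,st,cen=cv2.connectedComponentsWithStats(m,connectivity=4); k=l[v0,u0]; print(st[k],cen[k], at_z(f,*cen[k],10))
    r=fit(f,l==k,SH['tray_pad'],595,-216,10); print(r)
    cv2.imwrite(f'pics/pad_{c}.png',cv2.resize(cv2.cvtColor(im,cv2.COLOR_RGB2BGR)[v0-40:v0+40,u0-50:u0+50],None,fx=6,fy=6))
    # tray corners
    rr=[proj(f,(595+a,-216+b,14)).round(1) for a,b in [(-60,58),(-60,-58),(105,58),(105,-58)]]; print(rr)
a=2*np.arctan2(.140918,.990021); print('tool x yaw',a)
E
```

```text
top [130.68 132.44 125.92] [313.62117193 167.3278901 ]
[298 154  32  31 758] [313.13588391 168.94063325] [ 591.08763629 -214.75178686   10.        ]
(array([ 591.02790451, -214.84745216]), np.float64(0.9406878352165222))
[array([289.6, 192. ]), array([339.7, 192.3]), array([288.6, 124.2]), array([336.9, 124.5])]
scene [128.64 135.24 131.84] [209.43073628 238.45993277]
[196 230  15  19 208] [203.42307692 238.89423077] [ 587.61574721 -230.0530895    10.        ]
(array([ 591.53125 , -216.359375]), np.float64(0.4446820020675659))
[array([216.9, 216.5]), array([179.4, 232.6]), array([249.5, 253.1]), array([209.6, 273. ])]
tool x yaw 0.2827772893402446
```

View pics/pad_top.png

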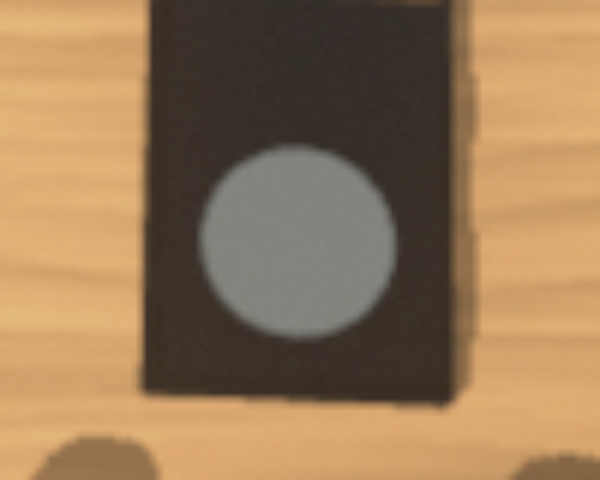

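```bash
python3 -m inch '[{"rz":0.1,"jaw":0},{"rz":0.1},{"rz":0.0828},{"tx":30,"ty":-21},{"tx":30,"ty":-21},{"tx":30,"ty":-21},{"tx":30,"ty":-21},{"tx":30,"ty":-21},{"tx":30,"ty":-21},{"tx":30,"ty":-21},{"tx":30,"ty":-21},{"tx":30,"ty":-21}]' 40
```

```text
schema error: expected keys rx, ry, rz, tx, ty, tz, jaw
```

```bash
python3 -m inch '[{"rx":0,"ry":0,"rz":0.1,"tx":0,"ty":0,"tz":0,"jaw":0},{"rx":0,"ry":0,"rz":0.1,"tx":0,"ty":0,"tz":0,"jaw":0},{"rx":0,"ry":0,"rz":0.0828,"tx":0,"ty":0,"tz":0,"jaw":0},{"rx":0,"ry":0,"rz":0,"tx":30,"ty":-21,"tz":0,"jaw":0},{"rx":0,"ry":0,"rz":0,"tx":30,"ty":-21,"tz":0,"jaw":0},{"rx":0,"ry":0,"rz":0,"tx":30,"ty":-21,"tz":0,"jaw":0},{"rx":0,"ry":0,"rz":0,"tx":30,"ty":-21,"tz":0,"jaw":0},{"rx":0,"ry":0,"rz":0,"tx":30,"ty":-21,"tz":0,"jaw":0},{"rx":0,"ry":0,"rz":0,"tx":30,"ty":-21,"tz":0,"jaw":0},{"rx":0,"ry":0,"rz":0,"tx":30,"ty":-21,"tz":0,"jaw":0},{"rx":0,"ry":0,"rz":0,"tx":30,"ty":-21,"tz":0,"jaw":0},{"rx":0,"ry":0,"rz":0,"tx":30,"ty":-21,"tz":0,"jaw":0}]' 40
```

```text
t: 3.0
tcp_pos: [417.8, -313.9, 216.8]
orientation: [1.0, 0.0, 0.0, 0.0]
contact_force: [0.5, -1.3, 0.4]
finger_gap: 85.4
```

```bash
python3 -m inch '[{"rx":0,"ry":0,"rz":0,"tx":32,"ty":-20,"tz":0,"jaw":0},{"rx":0,"ry":0,"rz":0,"tx":6,"ty":-4,"tz":10,"jaw":0},{"rx":0,"ry":0,"rz":0,"tx":0,"ty":0,"tz":35,"jaw":0},{"rx":0,"ry":0,"rz":0,"tx":0,"ty":0,"tz":35,"jaw":0},{"rx":0,"ry":0,"rz":0,"tx":0,"ty":0,"tz":35,"jaw":0},{"rx":0,"ry":0,"rz":0,"tx":0,"ty":0,"tz":20,"jaw":0},{"rx":0,"ry":0,"rz":0,"tx":0,"ty":0,"tz":0,"jaw":0},{"rx":0,"ry":0,"rz":0,"tx":0,"ty":0,"tz":0,"jaw":0}]'
python3 - <<'E'
from h import *
print(get_obs()['tcp_pos'],get_obs()['orientation'])
f=snap('scene','s1.png');f2=snap('top','t1.png')
a=cv2.imread('pics/s1.png')[120:280,80:300];b=cv2.imread('pics/t1.png')[150:310,250:470]
cv2.imwrite('pics/c1.png',np.vstack([cv2.resize(a,None,fx=1.8*1,fy=1.8),cv2.resize(b,None,fx=1.8,fy=1.8)]))
E
```

```text
t: 3.67
tcp_pos: [453.2, -290.7, 80.7]
orientation: [1.0, -0.0, -0.001, -0.001]
contact_force: [0.2, -0.9, 1.4]
finger_gap: 85.6
[ 453.2387181  -290.71035776   80.72352596] [ 9.99998758e-01 -1.43426884e-04 -1.35671758e-03 -7.89058814e-04]
```

View pics/c1.png

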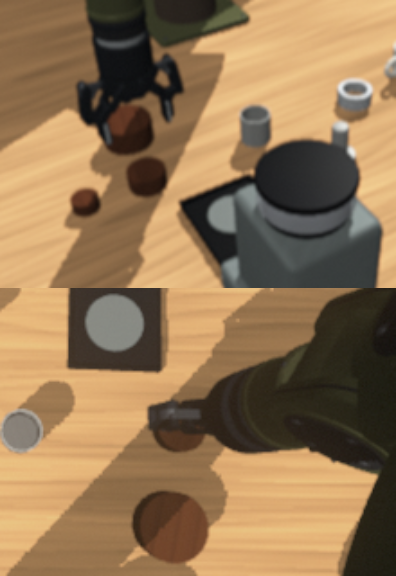

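The gripper stands above the middle riser, which is at top crop (180,435). The jaws straddle it and the neighbouring blocks are clear, so I descend and grip.

```bash
python3 -m inch '[{"rx":0,"ry":0,"rz":0,"tx":1,"ty":0,"tz":20,"jaw":0},{"rx":0,"ry":0,"rz":0,"tx":0,"ty":0,"tz":20,"jaw":0},{"rx":0,"ry":0,"rz":0,"tx":0,"ty":0,"tz":15,"jaw":0},{"rx":0,"ry":0,"rz":0,"tx":0,"ty":0,"tz":5,"jaw":0},{"rx":0,"ry":0,"rz":0,"tx":0,"ty":0,"tz":0,"jaw":0},{"rx":0,"ry":0,"rz":0,"tx":0,"ty":0,"tz":0,"jaw":60},{"rx":0,"ry":0,"rz":0,"tx":0,"ty":0,"tz":0,"jaw":110},{"rx":0,"ry":0,"rz":0,"tx":0,"ty":0,"tz":0,"jaw":130},{"rx":0,"ry":0,"rz":0,"tx":0,"ty":0,"tz":0,"jaw":130},{"rx":0,"ry":0,"rz":0,"tx":0,"ty":0,"tz":0,"jaw":130},{"rx":0,"ry":0,"rz":0,"tx":0,"ty":0,"tz":0,"jaw":130},{"rx":0,"ry":0,"rz":0,"tx":0,"ty":0,"tz":0,"jaw":130}]' 40
```

```text
t: 4.77
tcp_pos: [455.5, -291.2, 21.7]
orientation: [1.0, -0.0, 0.0, 0.0]
contact_force: [-0.3, -0.3, 0.2]
finger_gap: 41.9
```

```bash
python3 - <<'E'
from h import *
f=snap('scene','s2.png');f2=snap('top','t2.png')
a=cv2.imread('pics/s2.png')[150:270,80:240];b=cv2.imread('pics/t2.png')[180:300,290:450]
cv2.imwrite('pics/c2.png',np.hstack([cv2.resize(a,None,fx=2.5,fy=2.5),cv2.resize(b,None,fx=2.5,fy=2.5)]))
E
```

```text
(no output)
```

View pics/c2.png

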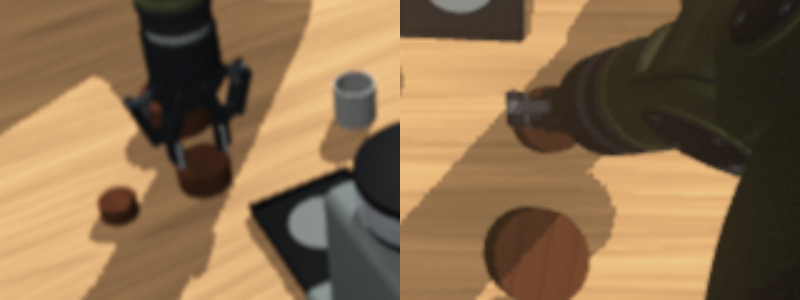

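```bash
python3 - <<'E'
from h import *
o=get_obs();p=o['tcp_pos'];print(p,o['finger_gap'])
ims=[]
for c,(v0,v1,u0,u1) in [('scene',(150,270,80,240)),('top',(180,300,290,450))]:
    f=grab_frame(c); im=cv2.cvtColor(f['image'],cv2.COLOR_RGB2BGR)
    im=cv2.resize(im,None,fx=4,fy=4,interpolation=2)
    for q,col in [((0,0,0),(0,0,255)),((0,21,-11),(0,255,0)),((0,-21,-11),(0,255,0)),((0,0,100),(255,0,0))]:
        u=proj(f,p+np.array(q)); cv2.circle(im,tuple(int(a) for a in (u+.5)*4),3,col,-1)
    ims.append(im[v0*4:v1*4,u0*4:u1*4])
    near=(455,-291); print(c,locate([c],'riser_center',near,0))
im=np.hstack(ims);cv2.imwrite('pics/c3.png',cv2.resize(im,(800,300)))
cv2.imwrite('pics/c3.png',cv2.resize(ims[0],(640,480)))
E
```

```text
[ 455.48289615 -291.12253774   21.64199153] 42.05548362826877
scene riser_center [ 453.4 -289.5] iou 0.779 0.65
scene [array([ 453.37207031, -289.45898438])]
top riser_center none
top []
```

View pics/c3.png

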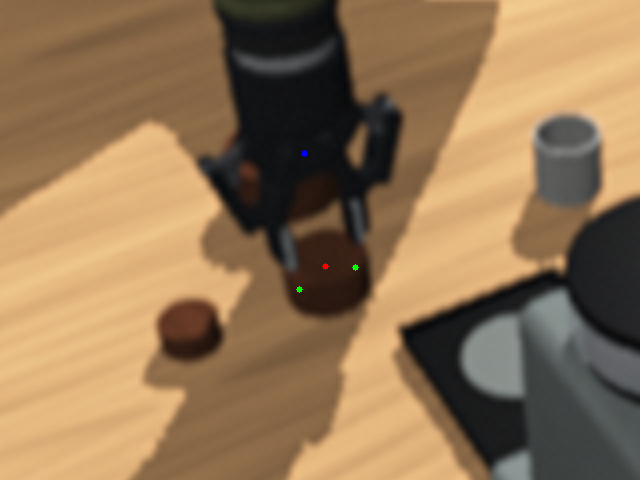

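```bash
python3 - <<'E'
from h import *
p=get_obs()['tcp_pos']
f=grab_frame('top'); im=cv2.resize(cv2.cvtColor(f['image'],cv2.COLOR_RGB2BGR),None,fx=5,fy=5,interpolation=2)
for q,col in [((0,0,0),(0,0,255)),((0,21,-11),(0,255,0)),((0,-21,-11),(0,255,0)),((0,0,100),(255,0,0))]:
        u=proj(f,p+np.array(q)); cv2.circle(im,tuple(int(a) for a in (u+.5)*5),3,col,-1)
cv2.imwrite('pics/c4.png',im[190*5:290*5,310*5:430*5])
E
```

```text
(no output)
```

View pics/c4.png

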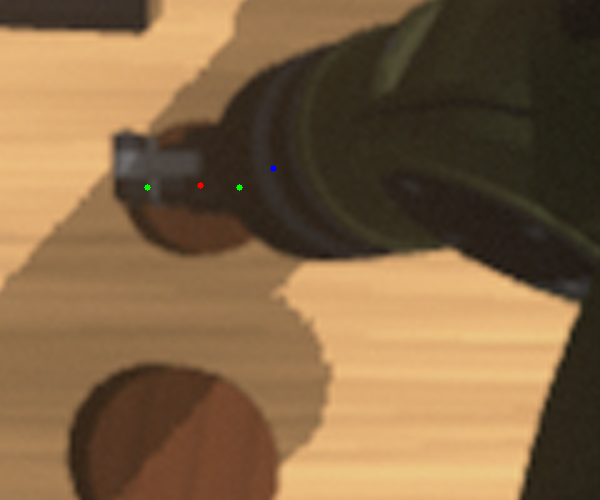

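```bash
python3 -m inch '[{"rx":0,"ry":0,"rz":0,"tx":0,"ty":0,"tz":1,"jaw":130},{"rx":0,"ry":0,"rz":0,"tx":0,"ty":0,"tz":1,"jaw":130},{"rx":0,"ry":0,"rz":0,"tx":0,"ty":0,"tz":0,"jaw":130}]'
python3 - <<'E'
from h import *
o=get_obs();print(o['tcp_pos'],o['contact_force'],o['wrist_torque'],o['tau'])
E
```

```text
t: 5.47
tcp_pos: [455.3, -291.1, 19.3]
orientation: [1.0, -0.0, -0.0, -0.0]
contact_force: [-0.2, 0.7, 0.1]
finger_gap: 41.7
[ 455.3125117  -291.05086299   19.33553895] [-0.21303689  0.66434315  0.13997033] [-0.00214357  0.00564312  0.00266652] [ 3.62206429e-04 -4.53156531e+01  1.99655378e+01 -5.62210078e-02
  2.08131687e-04 -2.46174562e-05]
```

```bash
python3 - <<'E'
from h import *
p=get_obs()['tcp_pos']
f=grab_frame('scene'); im=cv2.resize(cv2.cvtColor(f['image'],cv2.COLOR_RGB2BGR),None,fx=10,fy=10,interpolation=2)
for z in (10,20,30,40,50,60,70,80):
  for s in (1,-1):
    u=proj(f,(p[0],p[1]+s*21,z)); cv2.circle(im,tuple(int(a) for a in (u+.5)*10),3,(0,255,0) if z!=40 else (0,0,255),-1)
cv2.imwrite('pics/c5.png',im[180*10:235*10,130*10:190*10])
E
```

```text
(no output)
```

View pics/c5.png

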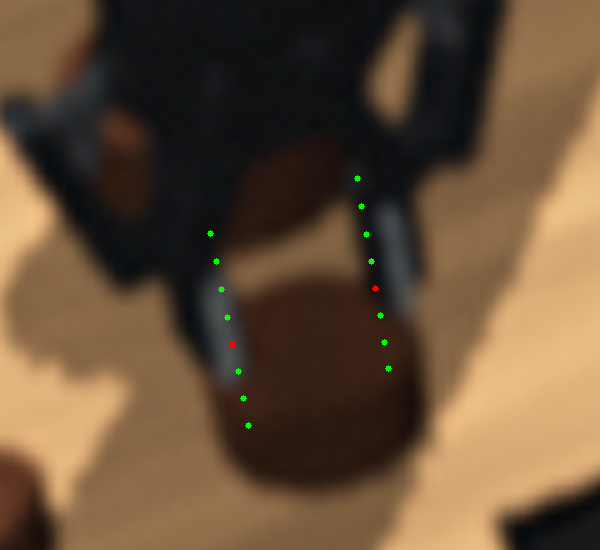

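```bash
python3 -m inch '[{"rx":0,"ry":0,"rz":0,"tx":0,"ty":0,"tz":-10,"jaw":0},{"rx":0,"ry":0,"rz":0,"tx":0,"ty":0,"tz":0,"jaw":0},{"rx":0,"ry":0,"rz":0,"tx":0,"ty":0,"tz":0,"jaw":0},{"rx":0,"ry":0,"rz":0,"tx":0,"ty":0,"tz":0,"jaw":0},{"rx":0,"ry":0,"rz":0,"tx":0,"ty":0,"tz":8,"jaw":0},{"rx":0,"ry":0,"rz":0,"tx":0,"ty":0,"tz":8,"jaw":0},{"rx":0,"ry":0,"rz":0,"tx":0,"ty":0,"tz":5,"jaw":0},{"rx":0,"ry":0,"rz":0,"tx":0,"ty":0,"tz":0,"jaw":0}]'
python3 - <<'E'
from h import *
o=get_obs();p=o['tcp_pos'];print(p,o['contact_force'])
f=grab_frame('scene'); im=cv2.resize(cv2.cvtColor(f['image'],cv2.COLOR_RGB2BGR),None,fx=10,fy=10,interpolation=2)
for z in (0,10,20,30,40,50,60,70,80):
  for s in (1,-1):
    u=proj(f,(p[0],p[1]+s*42,z)); cv2.circle(im,tuple(int(a) for a in (u+.5)*10),3,(0,255,0) if z!=40 else (0,0,255),-1)
cv2.imwrite('pics/c6.png',im[180*10:235*10,130*10:190*10])
E
```

```text
t: 6.18
tcp_pos: [454.0, -290.2, 6.6]
orientation: [1.0, -0.0, -0.002, -0.001]
contact_force: [-0.8, 0.1, -0.1]
finger_gap: 85.2
[ 453.98705955 -290.18878818    6.64420745] [-0.84758945  0.14855189 -0.13429682]
```

View pics/c6.png

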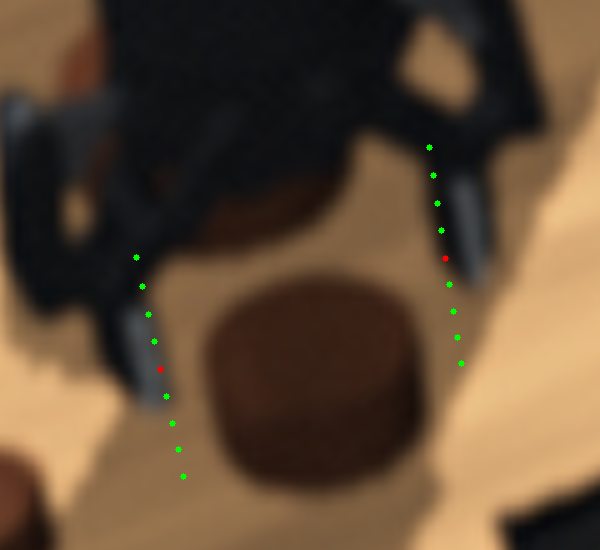

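The picture shows the real fingertips about 20 mm higher than the reported TCP implies: open, they are at z≈28 with TCP z at 6.6. I'll work from the picture and go lower slowly while watching the force.

```bash
python3 -m inch '[{"rx":0,"ry":0,"rz":0,"tx":0,"ty":0,"tz":4,"jaw":0},{"rx":0,"ry":0,"rz":0,"tx":0,"ty":0,"tz":4,"jaw":0},{"rx":0,"ry":0,"rz":0,"tx":0,"ty":0,"tz":4,"jaw":0},{"rx":0,"ry":0,"rz":0,"tx":0,"ty":0,"tz":2,"jaw":0},{"rx":0,"ry":0,"rz":0,"tx":0,"ty":0,"tz":0,"jaw":0}]'
python3 - <<'E'
from h import *
o=get_obs();p=o['tcp_pos'];print(p,o['contact_force'])
f=grab_frame('scene'); im=cv2.resize(cv2.cvtColor(f['image'],cv2.COLOR_RGB2BGR),None,fx=10,fy=10,interpolation=2)
for z in (0,10,20,30,40,50,60,70,80):
  for s in (1,-1):
    u=proj(f,(p[0],p[1]+s*42,z)); cv2.circle(im,tuple(int(a) for a in (u+.5)*10),3,(0,255,0) if z!=40 else (0,0,255),-1)
cv2.imwrite('pics/c7.png',im[180*10:235*10,130*10:190*10])
E
```

```text
t: 6.65
tcp_pos: [455.1, -290.9, -6.0]
orientation: [1.0, -0.0, -0.0, -0.0]
contact_force: [-0.3, -0.1, -0.3]
finger_gap: 85.2
[ 455.07184095 -290.87494227   -5.99016601] [-0.30732453 -0.06283516 -0.26247366]
```

View pics/c7.png

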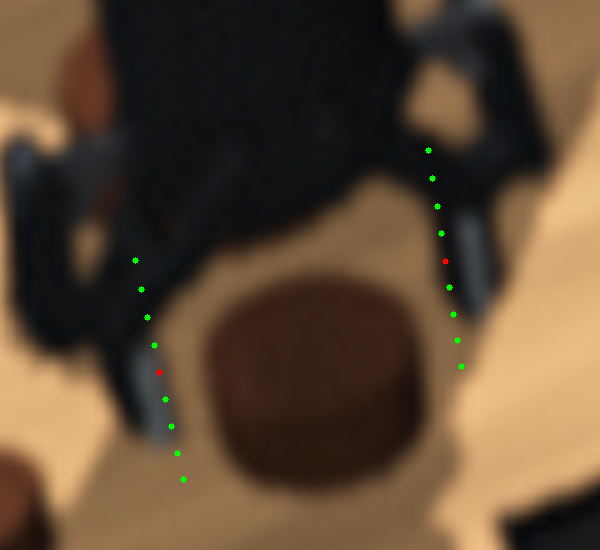

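```bash
python3 -m inch '[{"rx":0,"ry":0,"rz":0,"tx":0,"ty":0,"tz":0,"jaw":40},{"rx":0,"ry":0,"rz":0,"tx":0,"ty":0,"tz":0,"jaw":80},{"rx":0,"ry":0,"rz":0,"tx":0,"ty":0,"tz":0,"jaw":120},{"rx":0,"ry":0,"rz":0,"tx":0,"ty":0,"tz":0,"jaw":120},{"rx":0,"ry":0,"rz":0,"tx":0,"ty":0,"tz":0,"jaw":120},{"rx":0,"ry":0,"rz":0,"tx":0,"ty":0,"tz":0,"jaw":120}]' 40
```

```text
t: 7.2
tcp_pos: [455.9, -291.4, -4.9]
orientation: [1.0, 0.0, 0.0, 0.0]
contact_force: [0.0, 0.4, 5.3]
finger_gap: 58.2
```

```bash
python3 -m inch '[{"rx":0,"ry":0,"rz":0,"tx":0,"ty":0,"tz":-20,"jaw":120},{"rx":0,"ry":0,"rz":0,"tx":0,"ty":0,"tz":-30,"jaw":120},{"rx":0,"ry":0,"rz":0,"tx":24,"ty":-14,"tz":-20,"jaw":120},{"rx":0,"ry":0,"rz":0,"tx":28,"ty":-15,"tz":0,"jaw":120},{"rx":0,"ry":0,"rz":0,"tx":28,"ty":-16,"tz":0,"jaw":120},{"rx":0,"ry":0,"rz":0,"tx":28,"ty":-16,"tz":0,"jaw":120},{"rx":0,"ry":0,"rz":0,"tx":28,"ty":-15,"tz":0,"jaw":120},{"rx":0,"ry":0,"rz":0,"tx":0,"ty":0,"tz":0,"jaw":120},{"rx":0,"ry":0,"rz":0,"tx":0,"ty":0,"tz":0,"jaw":120},{"rx":0,"ry":0,"rz":0,"tx":0,"ty":0,"tz":0,"jaw":120}]'
python3 - <<'E'
from h import *
o=get_obs();p=o['tcp_pos'];print(p,o['contact_force'])
f=snap('scene','s8.png');g=snap('top','t8.png')
a=cv2.imread('pics/s8.png')[150:270,130:290];b=cv2.imread('pics/t8.png')[110:230,250:410]
cv2.imwrite('pics/c8.png',np.vstack([cv2.resize(a,None,fx=2.5,fy=2.5),cv2.resize(b,None,fx=2.5,fy=2.5)]))
for z in (60,65,70,75): print(z,locate(['scene','top'],'riser_center',p[:2],z))
E
```

```text
t: 8.03
tcp_pos: [590.4, -214.8, 63.7]
orientation: [1.0, 0.0, -0.001, -0.0]
contact_force: [-0.0, -1.0, -0.8]
finger_gap: 58.6
[ 590.37186659 -214.8201839    63.71828865] [-0.03759026 -1.00921265 -0.82844858]
scene riser_center [ 580.9 -210.2] iou 0.798 0.6
top riser_center [ 579.5 -192. ] iou 0.195 0.5
60 [array([ 580.9043373 , -210.15758625]), array([ 579.50809706, -191.95104328])]
scene riser_center [ 586.6 -211.6] iou 0.821 0.96
top riser_center [ 575.4 -191.8] iou 0.198 0.73
65 [array([ 586.62333144, -211.55944171]), array([ 575.37186659, -191.8201839 ])]
scene riser_center [ 589.9 -214.2] iou 0.738 0.84
top riser_center [ 579.1 -187.4] iou 0.188 0.44
70 [array([ 589.85636366, -214.19689289]), array([ 579.11014784, -187.3748714 ])]
scene riser_center [ 593.9 -216.6] iou 0.769 0.76
top riser_center [ 576.7 -182.6] iou 0.192 0.45
75 [array([ 593.94681777, -216.55700031]), array([ 576.73124159, -182.5858089 ])]
```

View pics/c8.png

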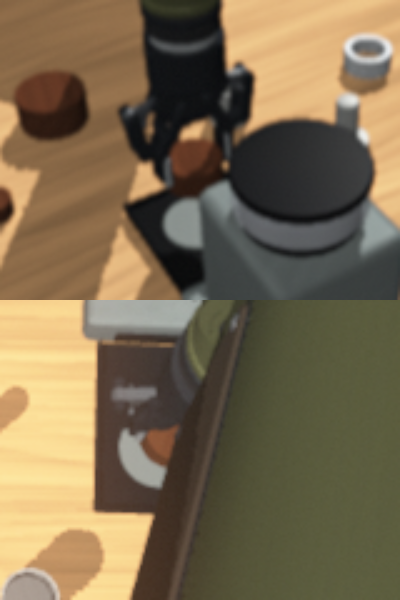

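```bash
python3 -m inch '[{"rx":0,"ry":0,"rz":0,"tx":2,"ty":0,"tz":20,"jaw":120},{"rx":0,"ry":0,"rz":0,"tx":0,"ty":0,"tz":20,"jaw":120},{"rx":0,"ry":0,"rz":0,"tx":0,"ty":0,"tz":10,"jaw":120},{"rx":0,"ry":0,"rz":0,"tx":0,"ty":0,"tz":5,"jaw":120},{"rx":0,"ry":0,"rz":0,"tx":0,"ty":0,"tz":0,"jaw":120},{"rx":0,"ry":0,"rz":0,"tx":0,"ty":0,"tz":0,"jaw":120}]'
python3 -m inch '[{"rx":0,"ry":0,"rz":0,"tx":0,"ty":0,"tz":1,"jaw":120},{"rx":0,"ry":0,"rz":0,"tx":0,"ty":0,"tz":1,"jaw":120},{"rx":0,"ry":0,"rz":0,"tx":0,"ty":0,"tz":0,"jaw":120}]'
```

```text
t: 9.43
tcp_pos: [593.6, -215.2, 9.8]
orientation: [1.0, 0.0, 0.0, 0.0]
contact_force: [0.2, 0.6, -0.3]
finger_gap: 58.6
t: 9.68
tcp_pos: [594.0, -215.3, 8.3]
orientation: [1.0, 0.0, 0.001, 0.0]
contact_force: [0.9, -0.9, -1.2]
finger_gap: 58.4
```

```bash
python3 -m inch '[{"rx":0,"ry":0,"rz":0,"tx":-2,"ty":0,"tz":1,"jaw":120},{"rx":0,"ry":0,"rz":0,"tx":0,"ty":0,"tz":1,"jaw":120},{"rx":0,"ry":0,"rz":0,"tx":0,"ty":0,"tz":0,"jaw":120},{"rx":0,"ry":0,"rz":0,"tx":0,"ty":0,"tz":0,"jaw":120}]'
python3 - <<'E'
from h import *
o=get_obs();p=o['tcp_pos'];print(p,o['contact_force'])
print(locate(['scene'],'riser_center',p[:2],11))
E
```

```text
t: 10.02
tcp_pos: [591.4, -215.1, 5.6]
orientation: [1.0, -0.0, -0.0, -0.0]
contact_force: [-0.0, 0.8, -0.8]
finger_gap: 58.5
[ 591.37477163 -215.13722805    5.59607002] [-0.02255092  0.82960967 -0.84369608]
scene riser_center [ 585.9 -217.4] iou 0.455 0.79
[array([ 585.94606069, -217.38527492])]
```

```bash
python3 -m inch '[{"rx":0,"ry":0,"rz":0,"tx":0,"ty":0,"tz":1,"jaw":120},{"rx":0,"ry":0,"rz":0,"tx":0,"ty":0,"tz":1,"jaw":120},{"rx":0,"ry":0,"rz":0,"tx":0,"ty":0,"tz":0,"jaw":120}]'
```

```text
t: 10.37
tcp_pos: [591.7, -215.2, 5.1]
orientation: [1.0, 0.0, 0.0, 0.0]
contact_force: [-2.7, 1.2, 9.5]
finger_gap: 58.8
```

```bash
python3 -m inch '[{"rx":0,"ry":0,"rz":0,"tx":0,"ty":0,"tz":0,"jaw":60},{"rx":0,"ry":0,"rz":0,"tx":0,"ty":0,"tz":0,"jaw":30},{"rx":0,"ry":0,"rz":0,"tx":0,"ty":0,"tz":0,"jaw":0},{"rx":0,"ry":0,"rz":0,"tx":0,"ty":0,"tz":0,"jaw":0},{"rx":0,"ry":0,"rz":0,"tx":0,"ty":0,"tz":-15,"jaw":0},{"rx":0,"ry":0,"rz":0,"tx":0,"ty":0,"tz":-35,"jaw":0},{"rx":0,"ry":0,"rz":0,"tx":0,"ty":0,"tz":-40,"jaw":0},{"rx":0,"ry":0,"rz":0,"tx":-20,"ty":-15,"tz":-30,"jaw":0},{"rx":0,"ry":0,"rz":0,"tx":-28,"ty":-28,"tz":0,"jaw":0},{"rx":0,"ry":0,"rz":0,"tx":-28,"ty":-28,"tz":0,"jaw":0},{"rx":0,"ry":0,"rz":0,"tx":-28,"ty":-28,"tz":0,"jaw":0},{"rx":0,"ry":0,"rz":0,"tx":-20,"ty":-25,"tz":0,"jaw":0}]'
python3 - <<'E'
from h import *
o=get_obs();p=o['tcp_pos'];print(p)
print(locate(['scene','top'],'riser_center',(591,-215),10))
g=snap('top','t9.png');snap('scene','s9.png')
a=cv2.imread('pics/s9.png')[150:270,130:290];b=cv2.imread('pics/t9.png')[110:230,250:410]
cv2.imwrite('pics/c9.png',np.vstack([cv2.resize(a,None,fx=2.5,fy=2.5),cv2.resize(b,None,fx=2.5,fy=2.5)]))
E
```

```text
t: 11.37
tcp_pos: [464.5, -89.8, 123.4]
orientation: [1.0, -0.0, -0.001, -0.0]
contact_force: [-0.9, 0.6, -0.5]
finger_gap: 85.4
[464.45801607 -89.78363952 123.43965386]
scene riser_center [ 585.3 -216.2] iou 0.595 0.6
top riser_center none
[array([ 585.25805664, -216.17041016])]
```

View pics/c9.png

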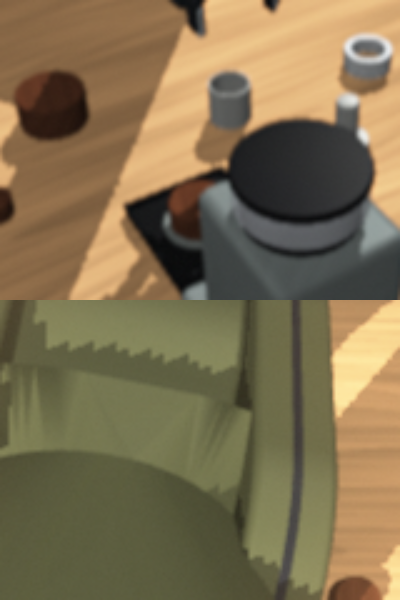

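```bash
python3 -m inch '[{"rx":0,"ry":0,"rz":0,"tx":-10,"ty":-38,"tz":0,"jaw":0},{"rx":0,"ry":0,"rz":0,"tx":-10,"ty":-38,"tz":0,"jaw":0},{"rx":0,"ry":0,"rz":0,"tx":-10,"ty":-38,"tz":0,"jaw":0},{"rx":0,"ry":0,"rz":0,"tx":-10,"ty":-38,"tz":0,"jaw":0},{"rx":0,"ry":0,"rz":0,"tx":-10,"ty":-38,"tz":0,"jaw":0},{"rx":0,"ry":0,"rz":0,"tx":-10,"ty":-38,"tz":0,"jaw":0},{"rx":0,"ry":0,"rz":0,"tx":-10,"ty":-38,"tz":0,"jaw":0},{"rx":0,"ry":0,"rz":0,"tx":0,"ty":0,"tz":0,"jaw":0}]'
python3 - <<'E'
from h import *
o=get_obs();p=o['tcp_pos'];print(p)
for k in range(3): locate(['top'],'riser_center',(591,-215),10)
for k in range(2): locate(['top'],'dosing_cup_center',(448,-91),0)
g=snap('top','t10.png')
E
```

```text
t: 12.33
tcp_pos: [395.2, 75.7, 129.7]
orientation: [0.997, 0.059, -0.004, -0.043]
contact_force: [-0.8, -0.1, -0.1]
finger_gap: 85.4
[395.22109985  75.67699369 129.72792156]
top riser_center [ 591.7 -216.8] iou 0.953 0.93
top riser_center [ 591.8 -216.4] iou 0.906 0.86
top riser_center [ 591.2 -216. ] iou 0.906 0.66
top dosing_cup_center [449.  -91.2] iou 0.846 0.88
top dosing_cup_center [449.8 -92. ] iou 0.961 0.56
```

View pics/t10.png

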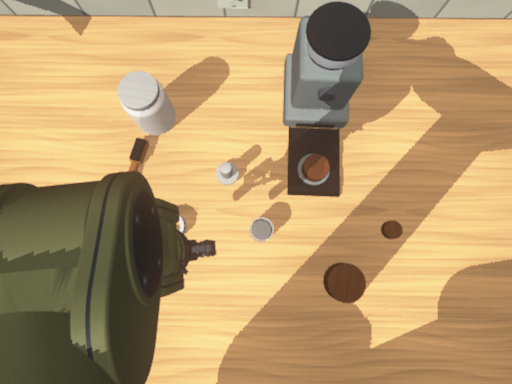

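```bash
python3 -m inch '[{"rx":0,"ry":0,"rz":0,"tx":0,"ty":0,"tz":0,"jaw":0},{"rx":0,"ry":0,"rz":0,"tx":0,"ty":0,"tz":0,"jaw":0}]'; python3 - <<'E'
from h import *
o=get_obs();print(o['q'],o['joint_vel'],o['orientation'],o['tcp_pos'])
E
```

```text
t: 13.05
tcp_pos: [396.1, 74.5, 129.5]
orientation: [0.997, 0.058, -0.003, -0.042]
contact_force: [-0.1, 0.4, -0.3]
finger_gap: 85.6
[ 0.11593236  0.11568949 -0.56949703  0.88661199  0.08430172  3.1406285 ] [ 0.00066311 -0.000598    0.00112951  0.00128898 -0.00051873  0.00121649] [ 0.9974068   0.05834201 -0.00292078 -0.04204001] [396.14220259  74.53930926 129.5397364 ]
```

```bash
python3 -m inch '[{"rx":0,"ry":0,"rz":-0.125,"tx":0,"ty":0,"tz":0,"jaw":0},{"rx":0,"ry":0,"rz":-0.125,"tx":0,"ty":0,"tz":0,"jaw":0},{"rx":0,"ry":0,"rz":-0.125,"tx":0,"ty":0,"tz":0,"jaw":0},{"rx":0,"ry":0,"rz":-0.125,"tx":0,"ty":0,"tz":0,"jaw":0},{"rx":0,"ry":0,"rz":-0.125,"tx":0,"ty":0,"tz":0,"jaw":0},{"rx":0,"ry":0,"rz":-0.125,"tx":0,"ty":0,"tz":0,"jaw":0},{"rx":0,"ry":0,"rz":-0.125,"tx":0,"ty":0,"tz":0,"jaw":0},{"rx":0,"ry":0,"rz":-0.125,"tx":0,"ty":0,"tz":0,"jaw":0},{"rx":0,"ry":0,"rz":-0.125,"tx":0,"ty":0,"tz":0,"jaw":0},{"rx":0,"ry":0,"rz":-0.125,"tx":0,"ty":0,"tz":0,"jaw":0},{"rx":0,"ry":0,"rz":-0.125,"tx":0,"ty":0,"tz":0,"jaw":0},{"rx":0,"ry":0,"rz":-0.08,"tx":0,"ty":0,"tz":0,"jaw":0}]'; cat >> h.py <<'E'
from scipy.spatial.transform import Rotation as R
def rv(yaw):
    o=get_obs(); q=R.from_quat(o['orientation'])
    t=R.from_euler('z',yaw)*R.from_rotvec([np.pi,0,0])
    v=(q.inv()*t).as_rotvec(); print('tcp',o['tcp_pos'].round(1),'rot needed (tool)',v.round(4),'q6',o['q'][5].round(2),'F',o['contact_force'].round(1))
E
python3 -c "
from h import *
rv(np.pi/2)"
```

```text
t: 14.05
tcp_pos: [396.1, 74.6, 129.6]
orientation: [0.704, 0.709, 0.026, -0.033]
contact_force: [1.0, -0.3, -0.4]
finger_gap: 85.4
tcp [396.1  74.6 129.6] rot needed (tool) [-0.0104 -0.0837  0.0068] q6 1.68 F [ 1.  -0.3 -0.4]
```

```bash
python3 -m inch '[{"rx":-0.01,"ry":-0.084,"rz":0.007,"tx":0,"ty":0,"tz":0,"jaw":0},{"rx":0,"ry":0,"rz":0,"tx":-33,"ty":10.5,"tz":0,"jaw":0},{"rx":0,"ry":0,"rz":0,"tx":-33,"ty":10.5,"tz":0,"jaw":0},{"rx":0,"ry":0,"rz":0,"tx":-33,"ty":10.5,"tz":0,"jaw":0},{"rx":0,"ry":0,"rz":0,"tx":-33,"ty":10.5,"tz":0,"jaw":0},{"rx":0,"ry":0,"rz":0,"tx":-33,"ty":10.5,"tz":0,"jaw":0},{"rx":0,"ry":0,"rz":0,"tx":0,"ty":0,"tz":25,"jaw":0},{"rx":0,"ry":0,"rz":0,"tx":0,"ty":0,"tz":25,"jaw":0},{"rx":0,"ry":0,"rz":0,"tx":0,"ty":0,"tz":10,"jaw":0},{"rx":0,"ry":0,"rz":0,"tx":0,"ty":0,"tz":0,"jaw":0},{"rx":0,"ry":0,"rz":0,"tx":0,"ty":0,"tz":0,"jaw":0}]'; 
python3 - <<'E'
from h import *
rv(np.pi/2)
snap('scene','s11.png')
a=cv2.imread('pics/s11.png')[130:230,160:290]
cv2.imwrite('pics/c11.png',cv2.resize(a,None,fx=5,fy=5))
E
```

```text
t: 14.97
tcp_pos: [447.0, -90.6, 69.2]
orientation: [0.709, 0.705, -0.001, -0.001]
contact_force: [0.4, 0.0, -0.9]
finger_gap: 85.2
tcp [447.  -90.6  69.2] rot needed (tool) [-0.0025  0.     -0.0058] q6 1.38 F [ 0.4  0.  -0.9]
```

View pics/c11.png

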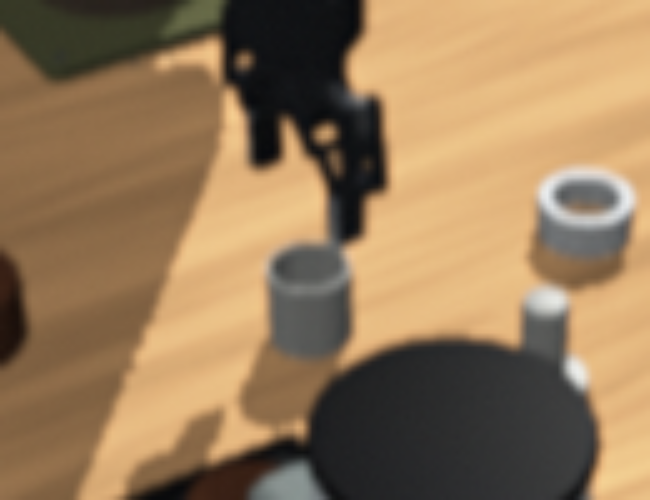

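```bash
python3 -m inch '[{"rx":0,"ry":0,"rz":-0.006,"tx":-0.5,"ty":1.5,"tz":20,"jaw":0},{"rx":0,"ry":0,"rz":0,"tx":0,"ty":0,"tz":20,"jaw":0},{"rx":0,"ry":0,"rz":0,"tx":0,"ty":0,"tz":20,"jaw":0},{"rx":0,"ry":0,"rz":0,"tx":0,"ty":0,"tz":11,"jaw":0},{"rx":0,"ry":0,"rz":0,"tx":0,"ty":0,"tz":0,"jaw":0},{"rx":0,"ry":0,"rz":0,"tx":0,"ty":0,"tz":0,"jaw":0}]'; 
python3 - <<'E'
from h import *
rv(np.pi/2)
snap('scene','s12.png')
a=cv2.imread('pics/s12.png')[130:230,160:290]
cv2.imwrite('pics/c12.png',cv2.resize(a,None,fx=5,fy=5))
E
```

```text
t: 15.52
tcp_pos: [449.7, -91.1, -0.8]
orientation: [0.707, 0.707, -0.0, 0.0]
contact_force: [0.5, -0.5, 0.2]
finger_gap: 85.5
tcp [449.7 -91.1  -0.8] rot needed (tool) [-0.0002  0.0005  0.0008] q6 1.37 F [ 0.5 -0.5  0.2]
```

View pics/c12.png

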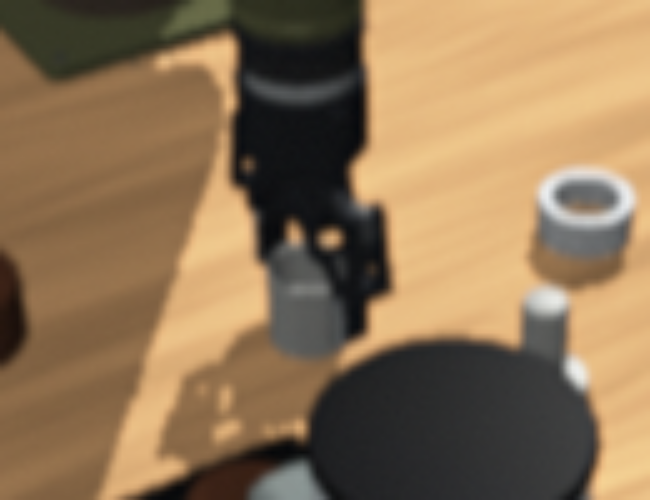

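```bash
python3 -m inch '[{"rx":0,"ry":0,"rz":0,"tx":0,"ty":0,"tz":0,"jaw":50},{"rx":0,"ry":0,"rz":0,"tx":0,"ty":0,"tz":0,"jaw":90},{"rx":0,"ry":0,"rz":0,"tx":0,"ty":0,"tz":0,"jaw":140},{"rx":0,"ry":0,"rz":0,"tx":0,"ty":0,"tz":0,"jaw":140},{"rx":0,"ry":0,"rz":0,"tx":0,"ty":0,"tz":0,"jaw":140},{"rx":0,"ry":0,"rz":0,"tx":0,"ty":0,"tz":0,"jaw":140}]' 40;python3 -c "
from h import *
rv(np.pi/2)"
```

```text
t: 16.07
tcp_pos: [450.0, -91.4, -0.3]
orientation: [0.707, 0.707, 0.0, 0.001]
contact_force: [-0.2, 0.6, 6.6]
finger_gap: 50.1
tcp [ 4.50e+02 -9.14e+01 -3.00e-01] rot needed (tool) [0.001  0.0007 0.0003] q6 1.37 F [-0.2  0.6  6.6]
```

```bash
python3 -m inch '[{"rx":0,"ry":0,"rz":0,"tx":0,"ty":0,"tz":-20,"jaw":140},{"rx":0,"ry":0,"rz":0,"tx":0,"ty":0,"tz":-30,"jaw":140},{"rx":0,"ry":0,"rz":0,"tx":0,"ty":0,"tz":-30,"jaw":140},{"rx":0,"ry":0,"rz":0,"tx":-21,"ty":23.5,"tz":0,"jaw":140},{"rx":0,"ry":0,"rz":0,"tx":-21,"ty":23.5,"tz":0,"jaw":140},{"rx":0,"ry":0,"rz":0,"tx":-21,"ty":23.5,"tz":0,"jaw":140},{"rx":0,"ry":0,"rz":0,"tx":-21,"ty":23.5,"tz":0,"jaw":140},{"rx":0,"ry":0,"rz":0,"tx":-21,"ty":23.5,"tz":0,"jaw":140},{"rx":0,"ry":0,"rz":0,"tx":-20,"ty":23.5,"tz":0,"jaw":140},{"rx":0,"ry":0,"rz":0,"tx":0,"ty":0,"tz":0,"jaw":140},{"rx":0,"ry":0,"rz":0,"tx":0,"ty":0,"tz":0,"jaw":140}]' ;python3 - <<'E'
from h import *
rv(np.pi/2)
snap('scene','s13.png')
a=cv2.imread('pics/s13.png')[150:270,130:290]
cv2.imwrite('pics/c13.png',cv2.resize(a,None,fx=4,fy=4))
snap('top','t13.png')
E
```

```text
t: 16.98
tcp_pos: [591.1, -217.2, 78.0]
orientation: [0.707, 0.707, -0.0, -0.0]
contact_force: [-0.9, -0.5, -1.4]
finger_gap: 50.5
tcp [ 591.1 -217.2   78. ] rot needed (tool) [-0.0007  0.0004 -0.001 ] q6 1.22 F [-0.9 -0.5 -1.4]
```

View pics/c13.png

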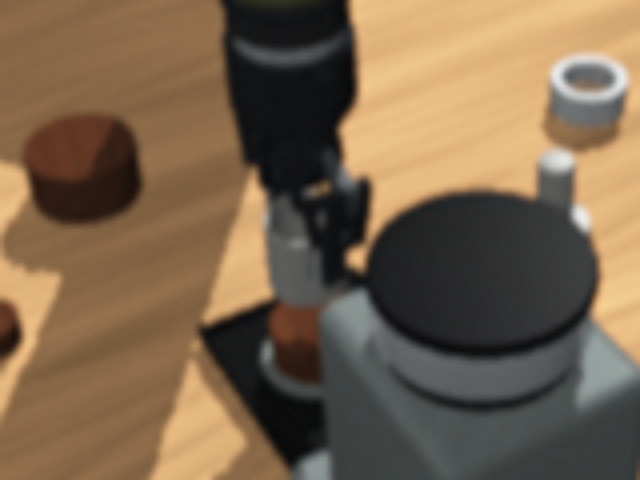

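View pics/t13.png

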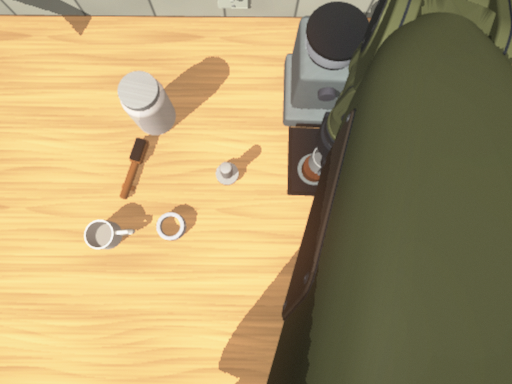

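```bash
python3 -m inch '[{"rx":0,"ry":0,"rz":0,"tx":0.5,"ty":0.5,"tz":15,"jaw":140},{"rx":0,"ry":0,"rz":0,"tx":0,"ty":0,"tz":10,"jaw":140},{"rx":0,"ry":0,"rz":0,"tx":0,"ty":0,"tz":5,"jaw":140},{"rx":0,"ry":0,"rz":0,"tx":0,"ty":0,"tz":2,"jaw":140},{"rx":0,"ry":0,"rz":0,"tx":0,"ty":0,"tz":0,"jaw":140},{"rx":0,"ry":0,"rz":0,"tx":0,"ty":0,"tz":0,"jaw":140}]' 
python3 -m inch '[{"rx":0,"ry":0,"rz":0,"tx":0,"ty":0,"tz":1,"jaw":140},{"rx":0,"ry":0,"rz":0,"tx":0,"ty":0,"tz":0,"jaw":140}]' 
```

```text
t: 17.58
tcp_pos: [590.5, -215.5, 46.7]
orientation: [0.707, 0.707, -0.0, -0.0]
contact_force: [0.2, -0.6, -1.4]
finger_gap: 49.9
t: 17.75
tcp_pos: [591.0, -215.8, 46.0]
orientation: [0.707, 0.707, -0.0, 0.0]
contact_force: [-0.3, 0.3, -0.6]
finger_gap: 50.4
```

```bash
python3 -m inch '[{"rx":0,"ry":0,"rz":0,"tx":0,"ty":0.5,"tz":1.5,"jaw":140},{"rx":0,"ry":0,"rz":0,"tx":0,"ty":0,"tz":1,"jaw":140},{"rx":0,"ry":0,"rz":0,"tx":0,"ty":0,"tz":0,"jaw":140}]' 
python3 -m inch '[{"rx":0,"ry":0,"rz":0,"tx":0,"ty":0,"tz":1,"jaw":140},{"rx":0,"ry":0,"rz":0,"tx":0,"ty":0,"tz":0,"jaw":140}]' 
```

```text
t: 18.0
tcp_pos: [591.0, -215.7, 42.8]
orientation: [0.707, 0.707, -0.001, -0.0]
contact_force: [-0.1, -0.4, -1.4]
finger_gap: 50.2
t: 18.17
tcp_pos: [591.1, -215.7, 41.8]
orientation: [0.707, 0.707, -0.0, -0.0]
contact_force: [0.2, 0.6, -1.3]
finger_gap: 50.2
```

```bash
python3 -m inch '[{"rx":0,"ry":0,"rz":0,"tx":0,"ty":0,"tz":1,"jaw":140},{"rx":0,"ry":0,"rz":0,"tx":0,"ty":0,"tz":0,"jaw":140}]' 

```

```text
t: 18.33
tcp_pos: [591.1, -215.7, 41.7]
orientation: [0.707, 0.707, -0.0, -0.0]
contact_force: [-0.2, 1.2, 3.8]
finger_gap: 50.4
```

```bash
python3 -m inch '[{"rx":0,"ry":0,"rz":0,"tx":0,"ty":0,"tz":0,"jaw":90},{"rx":0,"ry":0,"rz":0,"tx":0,"ty":0,"tz":0,"jaw":40},{"rx":0,"ry":0,"rz":0,"tx":0,"ty":0,"tz":0,"jaw":0},{"rx":0,"ry":0,"rz":0,"tx":0,"ty":0,"tz":0,"jaw":0},{"rx":0,"ry":0,"rz":0,"tx":0,"ty":0,"tz":-15,"jaw":0},{"rx":0,"ry":0,"rz":0,"tx":0,"ty":0,"tz":-35,"jaw":0},{"rx":0,"ry":0,"rz":0,"tx":0,"ty":0,"tz":-35,"jaw":0},{"rx":0,"ry":0,"rz":0,"tx":20,"ty":-10,"tz":0,"jaw":0},{"rx":0,"ry":0,"rz":0,"tx":35,"ty":-15,"tz":0,"jaw":0},{"rx":0,"ry":0,"rz":0,"tx":36,"ty":-15,"tz":0,"jaw":0},{"rx":0,"ry":0,"rz":0,"tx":36,"ty":-15,"tz":0,"jaw":0},{"rx":0,"ry":0,"rz":0,"tx":36,"ty":-15,"tz":0,"jaw":0}]' 
python3 -m inch '[{"rx":0,"ry":0,"rz":0,"tx":36,"ty":-15,"tz":0,"jaw":0},{"rx":0,"ry":0,"rz":0,"tx":36,"ty":-15,"tz":0,"jaw":0},{"rx":0,"ry":0,"rz":0,"tx":36,"ty":-15,"tz":0,"jaw":0},{"rx":0,"ry":0,"rz":0,"tx":36,"ty":-15,"tz":0,"jaw":0},{"rx":0,"ry":0,"rz":0,"tx":20,"ty":-7,"tz":0,"jaw":0},{"rx":0,"ry":0,"rz":0,"tx":0,"ty":0,"tz":0,"jaw":0},{"rx":0,"ry":0,"rz":0,"tx":0,"ty":0,"tz":0,"jaw":0}]'
python3 - <<'E'
from h import *
rv(np.pi/2)
for k in range(3): locate(['top'],'dosing_cup_center',(591,-216),42)
locate(['top'],'dosing_ring_center',(454,113),0)
locate(['scene'],'dosing_ring_center',(454,113),0)
a=snap('top','t14.png');snap('scene','s14.png')
a=cv2.imread('pics/s14.png')[100:270,130:330];b=cv2.imread('pics/t14.png')[110:260,140:410]
cv2.imwrite('pics/c14.png',cv2.resize(a,None,fx=3,fy=3))
cv2.imwrite('pics/d14.png',cv2.resize(b,None,fx=2.8,fy=2.8))
E
```

```text
t: 19.33
tcp_pos: [520.3, -51.5, 126.0]
orientation: [0.707, 0.707, -0.0, -0.0]
contact_force: [-0.3, 0.5, 0.6]
finger_gap: 85.4
t: 19.92
tcp_pos: [453.9, 112.1, 126.1]
orientation: [0.706, 0.708, -0.0, 0.0]
contact_force: [0.3, -0.5, -0.2]
finger_gap: 85.4
tcp [453.9 112.1 126.1] rot needed (tool) [-0.0005  0.0007  0.0031] q6 1.81 F [ 0.3 -0.5 -0.2]
top dosing_cup_center [ 592.1 -216.9] iou 0.944 0.89
top dosing_cup_center none
top dosing_cup_center [ 592.5 -217.3] iou 0.96 0.78
top dosing_ring_center none
scene dosing_ring_center [454.2 113. ] iou 0.927 0.82
```

View pics/c14.png

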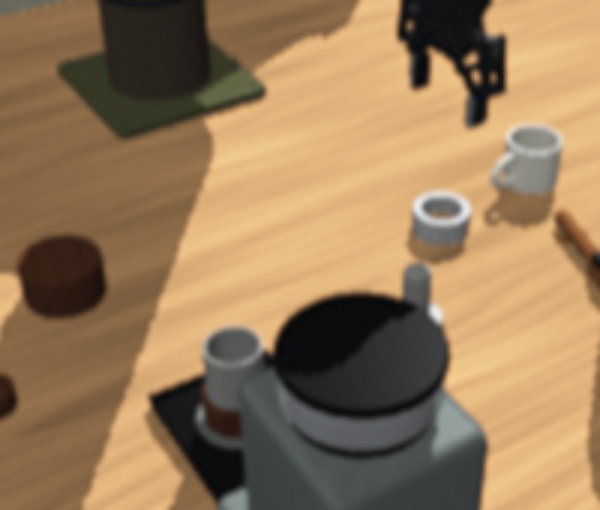

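View pics/d14.png

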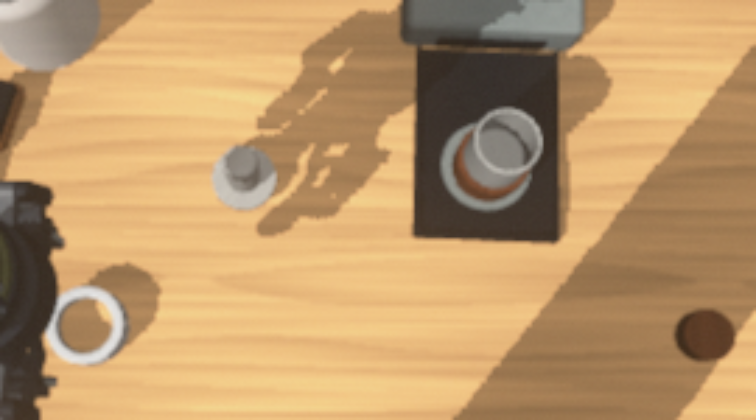

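```bash
python3 -m inch '[{"rx":0,"ry":0,"rz":0.003,"tx":0.3,"ty":1,"tz":30,"jaw":0},{"rx":0,"ry":0,"rz":0,"tx":0,"ty":0,"tz":35,"jaw":0},{"rx":0,"ry":0,"rz":0,"tx":0,"ty":0,"tz":30,"jaw":0},{"rx":0,"ry":0,"rz":0,"tx":0,"ty":0,"tz":20,"jaw":0},{"rx":0,"ry":0,"rz":0,"tx":0,"ty":0,"tz":10,"jaw":0},{"rx":0,"ry":0,"rz":0,"tx":0,"ty":0,"tz":5,"jaw":0},{"rx":0,"ry":0,"rz":0,"tx":0,"ty":0,"tz":0,"jaw":0},{"rx":0,"ry":0,"rz":0,"tx":0,"ty":0,"tz":0,"jaw":0}]'
python3 - <<'E'
from h import *
rv(np.pi/2)
a=snap('top','t15.png');snap('scene','s15.png')
a=cv2.imread('pics/s15.png')[110:210,220:340]
cv2.imwrite('pics/c15.png',cv2.resize(a,None,fx=5,fy=5))
E
```

```text
t: 21.18
tcp_pos: [455.4, 111.7, -3.7]
orientation: [0.708, 0.706, -0.0, -0.0]
contact_force: [0.1, 0.4, 0.2]
finger_gap: 86.0
tcp [455.4 111.7  -3.7] rot needed (tool) [-0.0005  0.0002 -0.0028] q6 1.81 F [0.1 0.4 0.2]
```

View pics/c15.png

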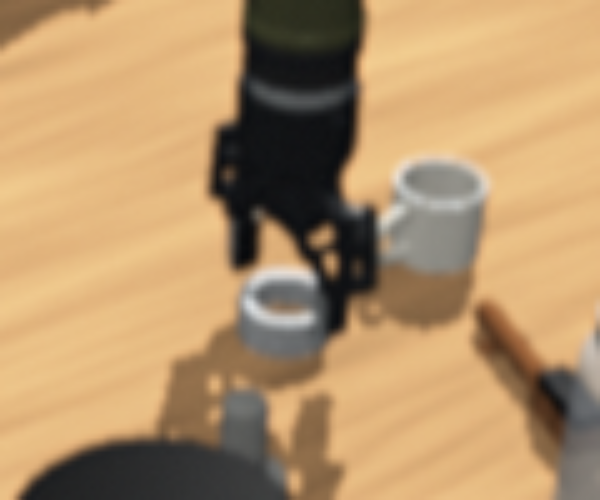

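```bash
python3 -m inch '[{"rx":0,"ry":0,"rz":-0.002,"tx":0.3,"ty":0,"tz":3,"jaw":0},{"rx":0,"ry":0,"rz":0,"tx":0,"ty":0,"tz":2,"jaw":0},{"rx":0,"ry":0,"rz":0,"tx":0,"ty":0,"tz":0,"jaw":0},{"rx":0,"ry":0,"rz":0,"tx":0,"ty":0,"tz":0,"jaw":40},{"rx":0,"ry":0,"rz":0,"tx":0,"ty":0,"tz":0,"jaw":70},{"rx":0,"ry":0,"rz":0,"tx":0,"ty":0,"tz":0,"jaw":110},{"rx":0,"ry":0,"rz":0,"tx":0,"ty":0,"tz":0,"jaw":110},{"rx":0,"ry":0,"rz":0,"tx":0,"ty":0,"tz":0,"jaw":110},{"rx":0,"ry":0,"rz":0,"tx":0,"ty":0,"tz":0,"jaw":110}]' 40
python3 -c "
from h import *
rv(np.pi/2)"
```

```text
t: 22.03
tcp_pos: [455.1, 111.9, -8.6]
orientation: [0.707, 0.707, -0.0, -0.0]
contact_force: [-0.7, -1.1, 5.5]
finger_gap: 60.3
tcp [455.1 111.9  -8.6] rot needed (tool) [-0.0006  0.0002 -0.0007] q6 1.81 F [-0.7 -1.1  5.5]
```

```bash
python3 -m inch '[{"rx":0,"ry":0,"rz":0,"tx":0,"ty":0,"tz":-20,"jaw":110},{"rx":0,"ry":0,"rz":0,"tx":0,"ty":0,"tz":-35,"jaw":110},{"rx":0,"ry":0,"rz":0,"tx":0,"ty":0,"tz":-35,"jaw":110},{"rx":0,"ry":0,"rz":0,"tx":0,"ty":0,"tz":-35,"jaw":110},{"rx":0,"ry":0,"rz":0,"tx":-32,"ty":13,"tz":0,"jaw":110},{"rx":0,"ry":0,"rz":0,"tx":-33,"ty":13,"tz":0,"jaw":110},{"rx":0,"ry":0,"rz":0,"tx":-33,"ty":13,"tz":0,"jaw":110},{"rx":0,"ry":0,"rz":0,"tx":-33,"ty":13,"tz":0,"jaw":110},{"rx":0,"ry":0,"rz":0,"tx":-33,"ty":13,"tz":0,"jaw":110},{"rx":0,"ry":0,"rz":0,"tx":-33,"ty":13,"tz":0,"jaw":110},{"rx":0,"ry":0,"rz":0,"tx":-33,"ty":14,"tz":0,"jaw":110},{"rx":0,"ry":0,"rz":0,"tx":-33,"ty":14,"tz":0,"jaw":110}]'
python3 -m inch '[{"rx":0,"ry":0,"rz":0,"tx":-33,"ty":14,"tz":0,"jaw":110},{"rx":0,"ry":0,"rz":0,"tx":-28,"ty":14,"tz":0,"jaw":110},{"rx":0,"ry":0,"rz":0,"tx":-5,"ty":2,"tz":0,"jaw":110},{"rx":0,"ry":0,"rz":0,"tx":0,"ty":0,"tz":0,"jaw":110},{"rx":0,"ry":0,"rz":0,"tx":0,"ty":0,"tz":0,"jaw":110}]'
python3 - <<'E'
from h import *
rv(np.pi/2)
a=snap('top','t16.png');snap('scene','s16.png')
a=cv2.imread('pics/s16.png')[130:250,150:270]
cv2.imwrite('pics/c16.png',cv2.resize(a,None,fx=5,fy=5))
E
```

```text
t: 23.03
tcp_pos: [560.9, -152.9, 115.5]
orientation: [0.707, 0.707, -0.001, -0.001]
contact_force: [-0.5, -0.3, -0.8]
finger_gap: 60.5
t: 23.45
tcp_pos: [590.0, -216.8, 115.1]
orientation: [0.708, 0.707, -0.001, -0.001]
contact_force: [-0.5, 0.4, -0.5]
finger_gap: 60.7
tcp [ 590.  -216.8  115.1] rot needed (tool) [-0.0029 -0.001  -0.0013] q6 1.22 F [-0.5  0.4 -0.5]
```

View pics/c16.png

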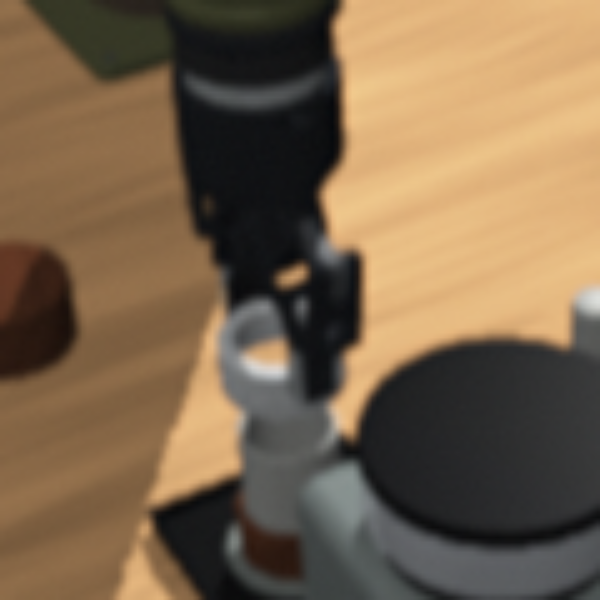

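```bash
python3 -m inch '[{"rx":-0.003,"ry":0,"rz":0,"tx":1,"ty":1,"tz":12,"jaw":110},{"rx":0,"ry":0,"rz":0,"tx":0,"ty":0,"tz":10,"jaw":110},{"rx":0,"ry":0,"rz":0,"tx":0,"ty":0,"tz":4,"jaw":110},{"rx":0,"ry":0,"rz":0,"tx":0,"ty":0,"tz":0,"jaw":110},{"rx":0,"ry":0,"rz":0,"tx":0,"ty":0,"tz":0,"jaw":110},{"rx":0,"ry":0,"rz":0,"tx":0,"ty":0,"tz":0,"jaw":110}]'
python3 - <<'E'
from h import *
rv(np.pi/2)
a=snap('top','t17.png');snap('scene','s17.png')
a=cv2.imread('pics/s17.png')[180:250,160:260]
b=cv2.imread('pics/t17.png')[120:220,270:370]
cv2.imwrite('pics/c17.png',cv2.resize(a,None,fx=7,fy=7))
cv2.imwrite('pics/d17.png',cv2.resize(b,None,fx=5,fy=5))
E
```

```text
t: 24.05
tcp_pos: [592.0, -216.0, 90.4]
orientation: [0.707, 0.707, 0.001, 0.001]
contact_force: [0.4, -0.8, -0.6]
finger_gap: 60.6
tcp [ 592.  -216.    90.4] rot needed (tool) [ 0.0024  0.0005 -0.0003] q6 1.22 F [ 0.4 -0.8 -0.6]
```

View pics/c17.png

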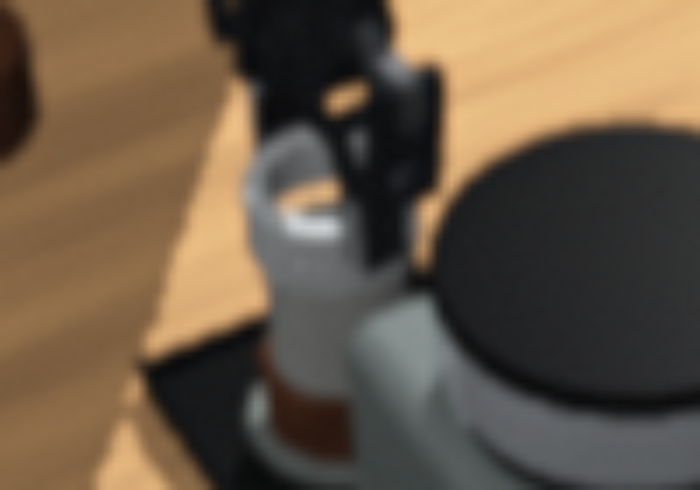

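View pics/d17.png

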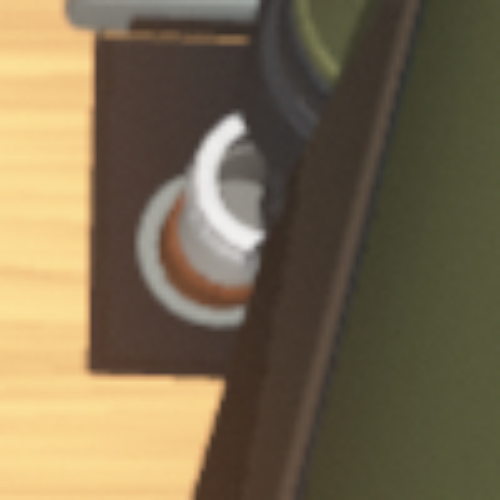

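```bash
python3 -m inch '[{"rx":0.001,"ry":0,"rz":0,"tx":0.2,"ty":-0.7,"tz":2,"jaw":110},{"rx":0,"ry":0,"rz":0,"tx":0,"ty":0,"tz":2,"jaw":110},{"rx":0,"ry":0,"rz":0,"tx":0,"ty":0,"tz":0,"jaw":110},{"rx":0,"ry":0,"rz":0,"tx":0,"ty":0,"tz":0,"jaw":110}]'
python3 -m inch '[{"rx":0,"ry":0,"rz":0,"tx":0,"ty":0,"tz":1.5,"jaw":110},{"rx":0,"ry":0,"rz":0,"tx":0,"ty":0,"tz":1,"jaw":110},{"rx":0,"ry":0,"rz":0,"tx":0,"ty":0,"tz":0,"jaw":110}]'
```

```text
t: 24.48
tcp_pos: [591.0, -216.0, 85.8]
orientation: [0.707, 0.707, 0.0, 0.0]
contact_force: [-0.0, -0.4, -1.5]
finger_gap: 60.5
t: 24.73
tcp_pos: [591.0, -215.9, 83.1]
orientation: [0.707, 0.707, 0.0, 0.0]
contact_force: [0.6, -0.6, -0.8]
finger_gap: 61.0
```

```bash
python3 -m inch '[{"rx":0,"ry":0,"rz":0,"tx":0,"ty":0,"tz":1.5,"jaw":110},{"rx":0,"ry":0,"rz":0,"tx":0,"ty":0,"tz":1,"jaw":110},{"rx":0,"ry":0,"rz":0,"tx":0,"ty":0,"tz":0,"jaw":110}]'
```

```text
t: 24.98
tcp_pos: [591.0, -215.9, 80.7]
orientation: [0.707, 0.707, 0.0, 0.0]
contact_force: [-0.1, -0.7, -1.1]
finger_gap: 60.6
```

Bottom of the ring is now below the rim (reading < 85) with no contact, so it is entering cleanly.

```bash
python3 -m inch '[{"rx":0,"ry":0,"rz":0,"tx":0,"ty":0,"tz":2,"jaw":110},{"rx":0,"ry":0,"rz":0,"tx":0,"ty":0,"tz":2,"jaw":110},{"rx":0,"ry":0,"rz":0,"tx":0,"ty":0,"tz":1,"jaw":110},{"rx":0,"ry":0,"rz":0,"tx":0,"ty":0,"tz":0,"jaw":110}]'
python3 -m inch '[{"rx":0,"ry":0,"rz":0,"tx":0,"ty":0,"tz":1,"jaw":110},{"rx":0,"ry":0,"rz":0,"tx":0,"ty":0,"tz":0,"jaw":110}]'
```

```text
t: 25.32
tcp_pos: [590.9, -215.9, 75.5]
orientation: [0.707, 0.707, 0.0, 0.0]
contact_force: [0.5, 0.3, -0.8]
finger_gap: 60.4
t: 25.48
tcp_pos: [591.1, -216.0, 74.8]
orientation: [0.707, 0.707, 0.0, 0.0]
contact_force: [-0.7, -0.3, -0.8]
finger_gap: 60.9
```

```bash
python3 -m inch '[{"rx":0,"ry":0,"rz":0,"tx":0,"ty":0,"tz":1,"jaw":110},{"rx":0,"ry":0,"rz":0,"tx":0,"ty":0,"tz":0,"jaw":110}]'
```

```text
t: 25.65
tcp_pos: [591.1, -216.0, 73.8]
orientation: [0.707, 0.707, 0.0, 0.0]
contact_force: [-0.2, -0.1, -0.6]
finger_gap: 60.9
```

```bash
python3 -m inch '[{"rx":0,"ry":0,"rz":0,"tx":0,"ty":0,"tz":0.7,"jaw":110},{"rx":0,"ry":0,"rz":0,"tx":0,"ty":0,"tz":0,"jaw":110}]'
```

```text
t: 25.82
tcp_pos: [591.3, -216.0, 73.5]
orientation: [0.707, 0.707, 0.0, 0.001]
contact_force: [-1.2, -0.3, 1.0]
finger_gap: 60.2
```

```bash
python3 -m inch '[{"rx":0,"ry":0,"rz":0,"tx":0,"ty":0,"tz":0.7,"jaw":110},{"rx":0,"ry":0,"rz":0,"tx":0,"ty":0,"tz":0,"jaw":110}]'
```

```text
t: 25.98
tcp_pos: [591.3, -216.1, 73.4]
orientation: [0.707, 0.707, 0.0, 0.001]
contact_force: [-1.2, 0.2, 4.8]
finger_gap: 60.4
```

```bash
python3 -m inch '[{"rx":0,"ry":0,"rz":0,"tx":0,"ty":0,"tz":0,"jaw":60},{"rx":0,"ry":0,"rz":0,"tx":0,"ty":0,"tz":0,"jaw":25},{"rx":0,"ry":0,"rz":0,"tx":0,"ty":0,"tz":0,"jaw":0},{"rx":0,"ry":0,"rz":0,"tx":0,"ty":0,"tz":0,"jaw":0},{"rx":0,"ry":0,"rz":0,"tx":0,"ty":0,"tz":-15,"jaw":0},{"rx":0,"ry":0,"rz":0,"tx":0,"ty":0,"tz":-35,"jaw":0},{"rx":0,"ry":0,"rz":0,"tx":0,"ty":0,"tz":-30,"jaw":0},{"rx":0,"ry":0,"rz":0,"tx":20,"ty":-9,"tz":0,"jaw":0},{"rx":0,"ry":0,"rz":0,"tx":36,"ty":-16,"tz":0,"jaw":0},{"rx":0,"ry":0,"rz":0,"tx":36,"ty":-16,"tz":0,"jaw":0},{"rx":0,"ry":0,"rz":0,"tx":36,"ty":-16,"tz":0,"jaw":0},{"rx":0,"ry":0,"rz":0,"tx":36,"ty":-16,"tz":0,"jaw":0}]' 
python3 -m inch '[{"rx":0,"ry":0,"rz":0,"tx":36,"ty":-16,"tz":0,"jaw":0},{"rx":0,"ry":0,"rz":0,"tx":36,"ty":-16,"tz":0,"jaw":0},{"rx":0,"ry":0,"rz":0,"tx":36,"ty":-16,"tz":0,"jaw":0},{"rx":0,"ry":0,"rz":0,"tx":36,"ty":-16,"tz":0,"jaw":0},{"rx":0,"ry":0,"rz":0,"tx":20,"ty":-7,"tz":0,"jaw":0},{"rx":0,"ry":0,"rz":0,"tx":0,"ty":0,"tz":0,"jaw":0}]'
python3 - <<'E'
from h import *
rv(np.pi/2)
for k in range(3): locate(['top'],'dosing_ring_center',(592,-216),82)
for k in range(3): locate(['top'],'tamper_center',(579,-13),0)
a=snap('top','t18.png');snap('scene','s18.png')
a=cv2.imread('pics/s18.png')[150:270,150:290];b=cv2.imread('pics/t18.png')[110:230,200:360]
cv2.imwrite('pics/c18.png',np.vstack([cv2.resize(a,(560,480))[180:],cv2.resize(b,(560,420))[:300]]))
E
```

```text
t: 26.98
tcp_pos: [517.3, -50.7, 152.3]
orientation: [0.708, 0.707, 0.0, 0.0]
contact_force: [-0.0, 0.5, 0.8]
finger_gap: 85.6
t: 27.48
tcp_pos: [445.5, 115.4, 152.4]
orientation: [0.705, 0.709, 0.0, -0.0]
contact_force: [0.0, 0.1, 0.5]
finger_gap: 85.4
tcp [445.5 115.4 152.4] rot needed (tool) [ 0.0002 -0.0011  0.0047] q6 1.82 F [0.  0.1 0.5]
top dosing_ring_center [ 592.  -216.1] iou 0.943 0.57
top dosing_ring_center [ 591.4 -215.5] iou 0.932 0.85
top dosing_ring_center [ 592.4 -216.8] iou 0.964 0.71
top tamper_center [578.6 -12.8] iou 0.96 0.7
top tamper_center [578.6 -13.7] iou 0.909 0.67
top tamper_center [578.6 -13.4] iou 0.925 0.62
```

View pics/c18.png

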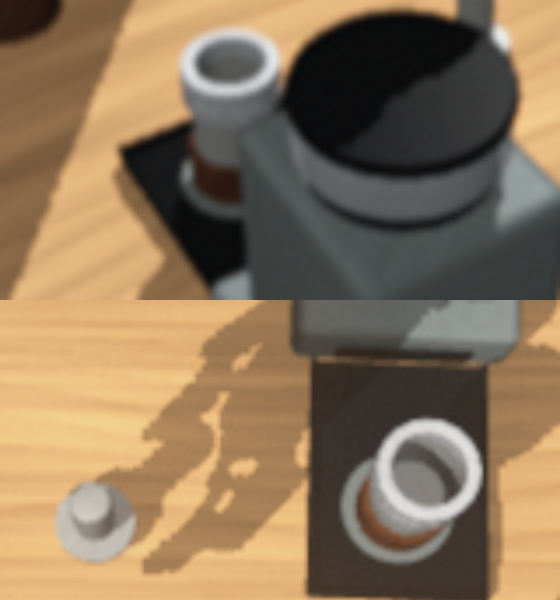

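```bash
python3 -m inch '[{"rx":0,"ry":0,"rz":0.003,"tx":-21.5,"ty":22.5,"tz":0,"jaw":0},{"rx":0,"ry":0,"rz":0,"tx":-21.5,"ty":22.5,"tz":0,"jaw":0},{"rx":0,"ry":0,"rz":0,"tx":-21.5,"ty":22.5,"tz":0,"jaw":0},{"rx":0,"ry":0,"rz":0,"tx":-21.5,"ty":22.5,"tz":0,"jaw":0},{"rx":0,"ry":0,"rz":0,"tx":-21.5,"ty":22.5,"tz":0,"jaw":0},{"rx":0,"ry":0,"rz":0,"tx":-21.5,"ty":22.5,"tz":0,"jaw":0},{"rx":0,"ry":0,"rz":0,"tx":0,"ty":0,"tz":20,"jaw":0},{"rx":0,"ry":0,"rz":0,"tx":0,"ty":0,"tz":20,"jaw":0},{"rx":0,"ry":0,"rz":0,"tx":0,"ty":0,"tz":0,"jaw":0},{"rx":0,"ry":0,"rz":0,"tx":0,"ty":0,"tz":0,"jaw":0}]'
python3 - <<'E'
from h import *
rv(np.pi/2)
a=snap('top','t19.png');snap('scene','s19.png')
a=cv2.imread('pics/s19.png')[130:250,210:330]
cv2.imwrite('pics/c19.png',cv2.resize(a,None,fx=5,fy=5))
E
```

```text
t: 29.02
tcp_pos: [580.5, -17.4, 111.4]
orientation: [0.708, 0.706, -0.001, -0.001]
contact_force: [-0.3, 1.6, 0.5]
finger_gap: 85.4
tcp [580.5 -17.4 111.4] rot needed (tool) [-0.0026  0.0002 -0.0039] q6 1.54 F [-0.3  1.6  0.5]
```

View pics/c19.png

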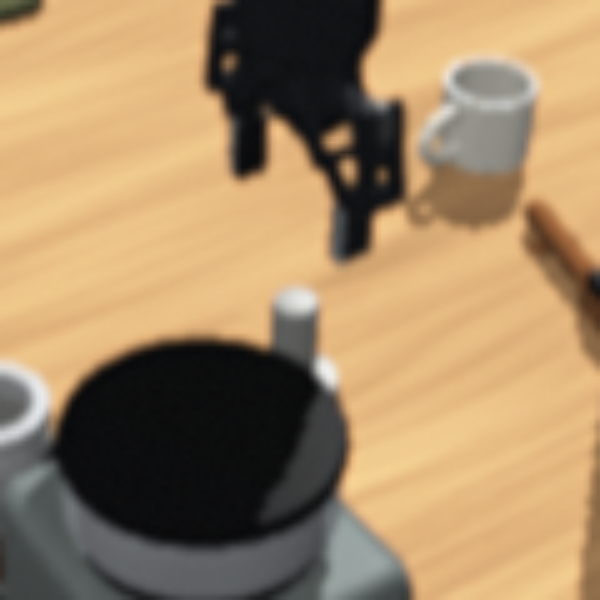

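```bash
python3 -m inch '[{"rx":-0.002,"ry":0,"rz":-0.003,"tx":3.5,"ty":-1,"tz":20,"jaw":0},{"rx":0,"ry":0,"rz":0,"tx":0,"ty":0,"tz":20,"jaw":0},{"rx":0,"ry":0,"rz":0,"tx":0,"ty":0,"tz":0,"jaw":0},{"rx":0,"ry":0,"rz":0,"tx":0,"ty":0,"tz":0,"jaw":0}]'
python3 - <<'E'
from h import *
rv(np.pi/2)
E
```

```text
t: 29.45
tcp_pos: [580.6, -13.5, 73.0]
orientation: [0.707, 0.707, 0.001, 0.001]
contact_force: [0.7, 0.5, 0.3]
finger_gap: 85.2
tcp [580.6 -13.5  73. ] rot needed (tool) [ 0.0024  0.0004 -0.0001] q6 1.55 F [0.7 0.5 0.3]
```

```bash
python3 -m inch '[{"rx":0.001,"ry":0,"rz":0,"tx":0.4,"ty":-1,"tz":20,"jaw":0},{"rx":0,"ry":0,"rz":0,"tx":0,"ty":0,"tz":20,"jaw":0},{"rx":0,"ry":0,"rz":0,"tx":0,"ty":0,"tz":9,"jaw":0},{"rx":0,"ry":0,"rz":0,"tx":0,"ty":0,"tz":0,"jaw":0},{"rx":0,"ry":0,"rz":0,"tx":0,"ty":0,"tz":0,"jaw":0}]'
python3 - <<'E'
from h import *
rv(np.pi/2)
a=snap('top','t20.png');snap('scene','s20.png')
a=cv2.imread('pics/s20.png')[130:250,210:330]
cv2.imwrite('pics/c20.png',cv2.resize(a,None,fx=5,fy=5))
E
```

```text
t: 29.87
tcp_pos: [580.7, -13.4, 24.4]
orientation: [0.707, 0.707, 0.001, 0.001]
contact_force: [0.2, 0.8, 0.2]
finger_gap: 85.6
tcp [580.7 -13.4  24.4] rot needed (tool) [ 0.0027  0.0004 -0.0006] q6 1.55 F [0.2 0.8 0.2]
```

View pics/c20.png

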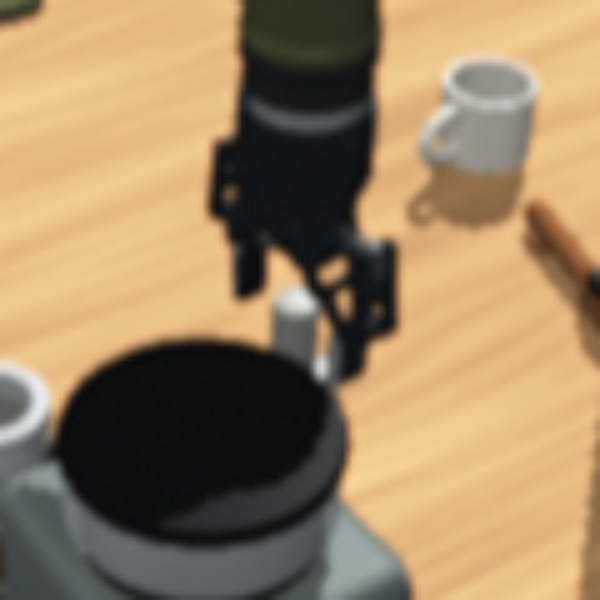

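```bash
python3 -m inch '[{"rx":0.001,"ry":0,"rz":0,"tx":0.2,"ty":-1.2,"tz":0,"jaw":60},{"rx":0,"ry":0,"rz":0,"tx":0,"ty":0,"tz":0,"jaw":110},{"rx":0,"ry":0,"rz":0,"tx":0,"ty":0,"tz":0,"jaw":140},{"rx":0,"ry":0,"rz":0,"tx":0,"ty":0,"tz":0,"jaw":155},{"rx":0,"ry":0,"rz":0,"tx":0,"ty":0,"tz":0,"jaw":165},{"rx":0,"ry":0,"rz":0,"tx":0,"ty":0,"tz":0,"jaw":180},{"rx":0,"ry":0,"rz":0,"tx":0,"ty":0,"tz":0,"jaw":210},{"rx":0,"ry":0,"rz":0,"tx":0,"ty":0,"tz":0,"jaw":210},{"rx":0,"ry":0,"rz":0,"tx":0,"ty":0,"tz":0,"jaw":210},{"rx":0,"ry":0,"rz":0,"tx":0,"ty":0,"tz":0,"jaw":210}]' 50
python3 - <<'E'
from h import *
rv(np.pi/2)
E
```

```text
t: 30.8
tcp_pos: [578.9, -13.3, 23.7]
orientation: [0.707, 0.707, 0.0, 0.0]
contact_force: [-2.4, -0.7, 4.8]
finger_gap: 26.7
tcp [578.9 -13.3  23.7] rot needed (tool) [ 0.001   0.0004 -0.0007] q6 1.55 F [-2.4 -0.7  4.8]
```

```bash
python3 -m inch '[{"rx":0,"ry":0,"rz":0,"tx":0,"ty":0,"tz":-20,"jaw":210},{"rx":0,"ry":0,"rz":0,"tx":0,"ty":0,"tz":-35,"jaw":210},{"rx":0,"ry":0,"rz":0,"tx":0,"ty":0,"tz":-40,"jaw":210},{"rx":0,"ry":0,"rz":0,"tx":0,"ty":0,"tz":-35,"jaw":210},{"rx":0,"ry":0,"rz":0,"tx":-25,"ty":2,"tz":0,"jaw":210},{"rx":0,"ry":0,"rz":0,"tx":-32,"ty":2,"tz":0,"jaw":210},{"rx":0,"ry":0,"rz":0,"tx":-32,"ty":2,"tz":0,"jaw":210},{"rx":0,"ry":0,"rz":0,"tx":-32,"ty":2,"tz":0,"jaw":210},{"rx":0,"ry":0,"rz":0,"tx":-32,"ty":2,"tz":0,"jaw":210},{"rx":0,"ry":0,"rz":0,"tx":-30,"ty":2,"tz":0,"jaw":210},{"rx":0,"ry":0,"rz":0,"tx":-20,"ty":0,"tz":0,"jaw":210},{"rx":0,"ry":0,"rz":0,"tx":0,"ty":0,"tz":0,"jaw":210}]'
python3 -m inch '[{"rx":0,"ry":0,"rz":0,"tx":0,"ty":0,"tz":0,"jaw":210},{"rx":0,"ry":0,"rz":0,"tx":0,"ty":0,"tz":0,"jaw":210}]'
python3 - <<'E'
from h import *
rv(np.pi/2)
a=snap('top','t21.png');snap('scene','s21.png')
a=cv2.imread('pics/s21.png')[130:250,150:270]
cv2.imwrite('pics/c21.png',cv2.resize(a,None,fx=5,fy=5))
E
```

```text
t: 31.8
tcp_pos: [590.4, -220.7, 152.1]
orientation: [0.709, 0.705, -0.001, 0.001]
contact_force: [1.0, 0.3, -2.8]
finger_gap: 26.9
t: 31.97
tcp_pos: [590.1, -215.7, 152.5]
orientation: [0.707, 0.707, 0.0, -0.001]
contact_force: [-0.0, 0.8, -3.8]
finger_gap: 26.9
tcp [ 590.1 -215.7  152.5] rot needed (tool) [-0.0007 -0.0009 -0.0008] q6 1.22 F [-0.   0.8 -3.8]
```

View pics/c21.png

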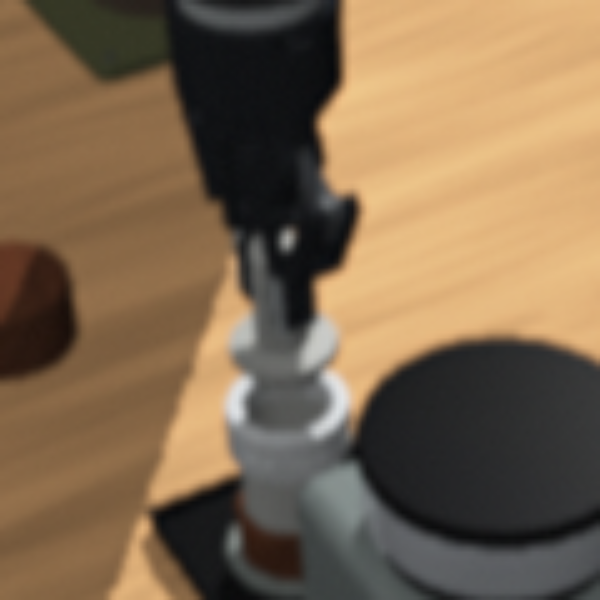

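```bash
python3 -m inch '[{"rx":0,"ry":0,"rz":0,"tx":-0.3,"ty":1,"tz":8,"jaw":210},{"rx":0,"ry":0,"rz":0,"tx":0,"ty":0,"tz":5,"jaw":210},{"rx":0,"ry":0,"rz":0,"tx":0,"ty":0,"tz":2,"jaw":210},{"rx":0,"ry":0,"rz":0,"tx":0,"ty":0,"tz":0,"jaw":210},{"rx":0,"ry":0,"rz":0,"tx":0,"ty":0,"tz":0,"jaw":210},{"rx":0,"ry":0,"rz":0,"tx":0,"ty":0,"tz":0,"jaw":210}]'
python3 - <<'E'
from h import *
rv(np.pi/2)
a=snap('top','t22.png');snap('scene','s22.png')
a=cv2.imread('pics/s22.png')[180:250,170:250];b=cv2.imread('pics/t22.png')[125:195,275:355]
cv2.imwrite('pics/c22.png',np.hstack([cv2.resize(a,None,fx=5,fy=5),cv2.resize(b,None,fx=5,fy=5)]))
E
```

```text
t: 32.57
tcp_pos: [591.8, -216.4, 138.7]
orientation: [0.707, 0.707, 0.0, 0.001]
contact_force: [-0.4, 0.3, -2.3]
finger_gap: 27.0
tcp [ 591.8 -216.4  138.7] rot needed (tool) [ 0.0012  0.0004 -0.0005] q6 1.22 F [-0.4  0.3 -2.3]
```

View pics/c22.png

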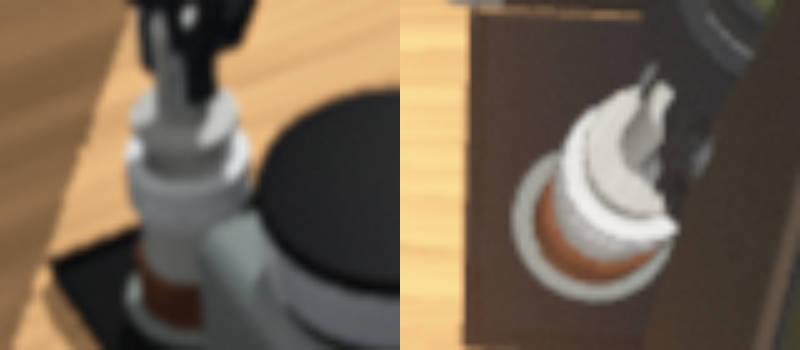

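```bash
python3 -m inch '[{"rx":0,"ry":0,"rz":0,"tx":0.3,"ty":-0.5,"tz":1.5,"jaw":210},{"rx":0,"ry":0,"rz":0,"tx":0,"ty":0,"tz":1.5,"jaw":210},{"rx":0,"ry":0,"rz":0,"tx":0,"ty":0,"tz":1,"jaw":210},{"rx":0,"ry":0,"rz":0,"tx":0,"ty":0,"tz":0,"jaw":210},{"rx":0,"ry":0,"rz":0,"tx":0,"ty":0,"tz":0,"jaw":210}]'
python3 -m inch '[{"rx":0,"ry":0,"rz":0,"tx":0,"ty":0,"tz":1.5,"jaw":210},{"rx":0,"ry":0,"rz":0,"tx":0,"ty":0,"tz":0,"jaw":210}]'
```

```text
t: 33.08
tcp_pos: [591.1, -216.2, 134.4]
orientation: [0.707, 0.707, 0.0, 0.0]
contact_force: [0.4, 0.6, -2.5]
finger_gap: 26.8
t: 33.25
tcp_pos: [591.1, -216.2, 132.8]
orientation: [0.707, 0.707, 0.0, 0.0]
contact_force: [-0.3, -1.1, -2.8]
finger_gap: 27.0
```

```bash
python3 -m inch '[{"rx":0,"ry":0,"rz":0,"tx":0,"ty":0,"tz":1.5,"jaw":210},{"rx":0,"ry":0,"rz":0,"tx":0,"ty":0,"tz":1,"jaw":210},{"rx":0,"ry":0,"rz":0,"tx":0,"ty":0,"tz":0,"jaw":210}]'
```

```text
t: 33.5
tcp_pos: [591.0, -216.1, 130.2]
orientation: [0.707, 0.707, 0.0, 0.0]
contact_force: [0.1, 0.7, -2.8]
finger_gap: 27.1
```

Entered the bore without contact.

```bash
python3 -m inch '[{"rx":0,"ry":0,"rz":0,"tx":0,"ty":0,"tz":2,"jaw":210},{"rx":0,"ry":0,"rz":0,"tx":0,"ty":0,"tz":2,"jaw":210},{"rx":0,"ry":0,"rz":0,"tx":0,"ty":0,"tz":2,"jaw":210},{"rx":0,"ry":0,"rz":0,"tx":0,"ty":0,"tz":1.5,"jaw":210},{"rx":0,"ry":0,"rz":0,"tx":0,"ty":0,"tz":0,"jaw":210},{"rx":0,"ry":0,"rz":0,"tx":0,"ty":0,"tz":0,"jaw":210}]'
python3 -m inch '[{"rx":0,"ry":0,"rz":0,"tx":0,"ty":0,"tz":1,"jaw":210},{"rx":0,"ry":0,"rz":0,"tx":0,"ty":0,"tz":0,"jaw":210}]'
```

```text
t: 34.0
tcp_pos: [591.1, -216.2, 122.8]
orientation: [0.707, 0.707, 0.0, 0.0]
contact_force: [0.9, 0.4, -3.3]
finger_gap: 27.0
t: 34.17
tcp_pos: [591.2, -216.2, 122.0]
orientation: [0.707, 0.707, 0.0, 0.0]
contact_force: [-0.4, 0.7, -3.3]
finger_gap: 27.1
```

```bash
python3 -m inch '[{"rx":0,"ry":0,"rz":0,"tx":0,"ty":0,"tz":1,"jaw":210},{"rx":0,"ry":0,"rz":0,"tx":0,"ty":0,"tz":0,"jaw":210}]'
```

```text
t: 34.33
tcp_pos: [591.2, -216.2, 120.9]
orientation: [0.707, 0.707, 0.0, 0.0]
contact_force: [-0.5, 0.4, -2.3]
finger_gap: 27.1
```

```bash
python3 -m inch '[{"rx":0,"ry":0,"rz":0,"tx":0,"ty":0,"tz":0.7,"jaw":210},{"rx":0,"ry":0,"rz":0,"tx":0,"ty":0,"tz":0,"jaw":210}]'
```

```text
t: 34.5
tcp_pos: [591.2, -216.2, 120.3]
orientation: [0.707, 0.707, 0.0, 0.0]
contact_force: [-0.0, -0.1, -3.9]
finger_gap: 26.7
```

```bash
python3 -m inch '[{"rx":0,"ry":0,"rz":0,"tx":0,"ty":0,"tz":0.8,"jaw":210},{"rx":0,"ry":0,"rz":0,"tx":0,"ty":0,"tz":0,"jaw":210}]'
```

```text
t: 34.67
tcp_pos: [591.5, -216.3, 119.8]
orientation: [0.707, 0.707, 0.0, 0.001]
contact_force: [-0.2, 0.3, -1.9]
finger_gap: 26.6
```

```bash
python3 -m inch '[{"rx":0,"ry":0,"rz":0,"tx":0,"ty":0,"tz":0.6,"jaw":210},{"rx":0,"ry":0,"rz":0,"tx":0,"ty":0,"tz":0,"jaw":210}]'
```

```text
t: 34.83
tcp_pos: [591.7, -216.3, 119.7]
orientation: [0.707, 0.707, 0.001, 0.001]
contact_force: [-0.9, 0.5, 3.2]
finger_gap: 27.0
```

```bash
python3 -m inch '[{"rx":0,"ry":0,"rz":0,"tx":0,"ty":0,"tz":0,"jaw":160},{"rx":0,"ry":0,"rz":0,"tx":0,"ty":0,"tz":0,"jaw":120},{"rx":0,"ry":0,"rz":0,"tx":0,"ty":0,"tz":0,"jaw":60},{"rx":0,"ry":0,"rz":0,"tx":0,"ty":0,"tz":0,"jaw":40},{"rx":0,"ry":0,"rz":0,"tx":0,"ty":0,"tz":0,"jaw":40},{"rx":0,"ry":0,"rz":0,"tx":0,"ty":0,"tz":-15,"jaw":40},{"rx":0,"ry":0,"rz":0,"tx":0,"ty":0,"tz":-30,"jaw":40},{"rx":0,"ry":0,"rz":0,"tx":0,"ty":0,"tz":-35,"jaw":40},{"rx":0,"ry":0,"rz":0,"tx":20,"ty":-9,"tz":0,"jaw":40},{"rx":0,"ry":0,"rz":0,"tx":36,"ty":-16,"tz":0,"jaw":40},{"rx":0,"ry":0,"rz":0,"tx":36,"ty":-16,"tz":0,"jaw":40},{"rx":0,"ry":0,"rz":0,"tx":36,"ty":-16,"tz":0,"jaw":40}]' 
python3 -m inch '[{"rx":0,"ry":0,"rz":0,"tx":36,"ty":-16,"tz":0,"jaw":40},{"rx":0,"ry":0,"rz":0,"tx":36,"ty":-16,"tz":0,"jaw":40},{"rx":0,"ry":0,"rz":0,"tx":36,"ty":-16,"tz":0,"jaw":40},{"rx":0,"ry":0,"rz":0,"tx":36,"ty":-16,"tz":0,"jaw":40},{"rx":0,"ry":0,"rz":0,"tx":36,"ty":-16,"tz":0,"jaw":40},{"rx":0,"ry":0,"rz":0,"tx":0,"ty":0,"tz":0,"jaw":40},{"rx":0,"ry":0,"rz":0,"tx":0,"ty":0,"tz":0,"jaw":40}]'
python3 - <<'E'
from h import *
rv(np.pi/2)
for k in range(2): locate(['top'],'tamper_center',(592,-216),96)
for k in range(2): locate(['top'],'dosing_ring_center',(592,-216),82)
for t,n in [('espresso_cup',0),('brush',0),('canister',0)]:
    grab_frame('top'); print(t,[(np.round(r['xyz'],1),round(r['score'],2)) for r in place_of('top',t)])
a=snap('top','t23.png');snap('scene','s23.png')
a=cv2.imread('pics/s23.png')[170:250,160:260];b=cv2.imread('pics/t23.png')[120:200,275:375]
cv2.imwrite('pics/c23.png',np.vstack([cv2.resize(a,(375,300)),cv2.resize(b,(375,300))]))
E
```

```text
t: 35.83
tcp_pos: [533.7, -87.3, 199.0]
orientation: [0.708, 0.706, 0.001, 0.001]
contact_force: [0.2, 0.1, -0.0]
finger_gap: 71.8
t: 36.42
tcp_pos: [453.6, 93.5, 199.0]
orientation: [0.706, 0.708, 0.0, 0.001]
contact_force: [0.3, 0.3, 0.2]
finger_gap: 71.9
tcp [453.6  93.5 199. ] rot needed (tool) [0.0015 0.0005 0.0037] q6 1.77 F [0.3 0.3 0.2]
top tamper_center [ 591.5 -216.1] iou 0.885 0.67
top tamper_center [ 591.5 -215.2] iou 0.935 0.86
top dosing_ring_center [ 587.1 -212.7] iou 0.197 0.71
top dosing_ring_center [ 591.8 -215.7] iou 0.281 0.75
espresso_cup [(array([435.7, 259.6,   2.2]), 0.66)]
brush [(array([589.7, 211.7,   1.6]), 0.73), (array([ 596.1, -213.1,   10.6]), 0.16)]
canister [(array([720.1, 168.6,  -1.1]), 0.92)]
```

View pics/c23.png

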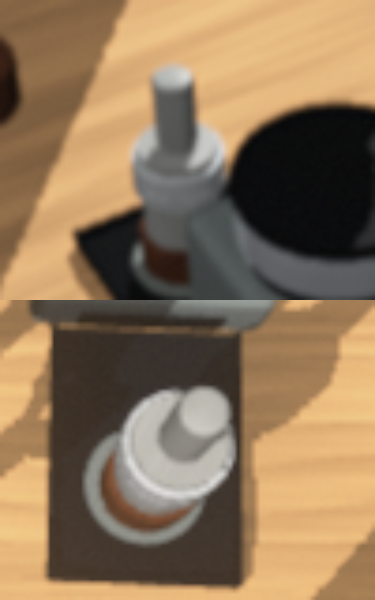

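The tower stands upright with every piece in order. The collar sits on the ring (scene crop ~(178,150), top crop ~(178,440)), and the bystanders have not moved.

```bash
python3 -m inch '[{"rx":0,"ry":0,"rz":0,"tx":0,"ty":0,"tz":0,"jaw":40},{"rx":0,"ry":0,"rz":0,"tx":0,"ty":0,"tz":0,"jaw":40},{"rx":0,"ry":0,"rz":0,"tx":0,"ty":0,"tz":0,"jaw":40},{"rx":0,"ry":0,"rz":0,"tx":0,"ty":0,"tz":0,"jaw":40}]'; python3 -c "
from workcell import close_job
print(close_job())"
```

```text
t: 37.55
tcp_pos: [454.4, 92.0, 198.7]
orientation: [0.707, 0.707, 0.0, 0.0]
contact_force: [-0.0, -0.4, -1.4]
finger_gap: 72.1
the job is handed in; nothing more can be done
None
```

The dosing tower is built on the tray pad in the order you gave: riser (the middle-sized block), cup, ring, tamper. Each piece was let go and stood by itself before I fetched the next. I handed the job in at about 37.6 s with the gripper well clear of the tower.

**Last checks:**
- **Centring:** the top-camera fits put all four pieces within about 2 mm of the pad centre at (591, -215). The riser read (591.6, -216.4), the cup (592.3, -217.1), the ring (592, -216.2) and the tamper (591.5, -215.7).
- **Seating:** the ring and the tamper each touched down at the height expected for full seating, at TCP readings of 73.4 mm and 119.7 mm. In both camera views the tower looked upright.
- **Bystanders:** the espresso cup, brush and canister are within about 4 mm of where they started, which is within the error of the measurement.

**What failed or disagreed:**
- **First grip missed:** the reported TCP height was about 20 mm lower than the images showed, so the first close on the riser shut above it without touching it. I set all later heights from the pictures and the contact force.
- **Joint limit:** the last joint ran into its limit once on a viewing move. I turned the gripper a quarter turn and carried on.
- **Unreliable fits:** once the tamper was in, the final ring fits came out very poor (0.20 and 0.28 overlap) because the tamper hides the ring. I relied on the fit from before the tamper and the pictures instead. Scene-camera fits of the riser on the tray were also unreliable, because the grinder blocks the view.

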